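Clamp a capped core with the fold-out crank

TASK

Clamp the stone core that stands under the capping press: swing the crank's folded handle fully out, and with it crank clockwise until the sprung pad has come down on the core and is pushed about half-way (10 mm of its 20 mm) up into the head, never all the way. Then fold the handle back flat along the crank arm and let go. Leave the cores and the other things on the bench where they are.

Things in the scene. Friction and masses are not known exactly. Their poses are not given: they have to be found in the camera images.
- press: Grey capping press fixed to the bench. Origin on the bench under the centre of the crank housing's face; z up, x away from the operator. The face (150 x 140 mm) slopes 30 degrees, lower towards -x; its centre is 130 mm up. Beside it, 300 mm high, stands the core's frame: two posts and a drive column, core axis at press (20, -340) mm; it begins 205 mm to -y of the crank's axis.
- crank (a joint): Angle of the crank (rad), growing clockwise as seen looking at the face (from above). Starts between 0 and 2.6; stops at 0 and 12. Each radian clockwise lowers the head by 5 mm (one turn 31 mm). About 2 N at the handle turns it; it stays where it is left.
- crank_hub (a point): Point on the crank's axis, 46 mm out from the face, level with the handle hinge. Turns with the crank: x points along the arm to the handle hinge, z out of the face along the crank's axis (tilted 30 degrees), y is parallel to the hinge pin. Steel arm 14 mm wide, its outer side 28 mm from the face; the hub below the arm is 28 mm across and 18 mm high.
- handle_hinge (a point): Hinge pin of the folding handle, at the end of the crank arm, 70 mm from the crank's axis (crank_hub x). The two hinge cheeks are 31 mm wide overall and reach 10 mm further out than the pin. Axes as crank_hub.
- fold (a joint): Angle of the folding handle (rad): 0 = folded flat, lying over the arm and pointing from its hinge towards the crank's axis; 1.571 = swung fully out, standing square to the crank arm along crank_hub's z (a stop). Light friction (about 1 N at the handle) holds it at any angle; starts between 0 and 0.15.
- handle_grip (a point): Point on the axis of the folding handle, 50 mm from its hinge pin. The black round grip is a sleeve that spins freely about the handle's axis, 18 mm in diameter, from 18 to 75 mm from the pin; folded, its underside clears the arm by 9 mm.
- pad (a joint): How far the sprung pad is pushed up into the head (m): 0 = free, 0.020 = fully in. Spring 800 N/m, so 8 N at 10 mm.
- pad_face (a point): Centre of the underside of the pad: steel disc 68 mm in diameter and 10 mm thick on a stem below the moving head, over the core. With the crank at 0 it is 178 mm above the bench.
- core_short: Grey crushed-stone core, 75 mm in diameter, with a pale cap 84 mm in diameter on each end, 140 mm high with caps; stands upright on the bench; origin at the centre of its underside. One of the three cores, not always the same, stands under the pad.
- core_mid: Grey crushed-stone core, 75 mm in diameter, with a pale cap 84 mm in diameter on each end, 150 mm high with caps; stands upright on the bench; origin at the centre of its underside. One of the three cores, not always the same, stands under the pad.
- core_tall: Grey crushed-stone core, 75 mm in diameter, with a pale cap 84 mm in diameter on each end, 160 mm high with caps; stands upright on the bench; origin at the centre of its underside. One of the three cores, not always the same, stands under the pad.
- wrench: Steel spanner, 160 mm long, lying between crank housing and frame. Not part of the job; origin at its underside.
- brush: Hand brush lying left of the crank housing. Not part of the job; origin at its underside.
- mallet: Hammer lying at the right. Not part of the job; origin at its underside.
- spare_cap: Loose pale disc, 84 mm wide, 12 mm high. Not part of the job; origin at its underside.
- beaker: White beaker, 80 mm wide, 100 mm high. Not part of the job; origin at its underside.
- bottle: White bottle, 60 mm wide, 160 mm high. Not part of the job; origin at its underside.
- straightedge: Steel strip 200 x 30 x 6 mm lying on the bench. Not part of the job; origin at its underside.

How it is judged:
On the way, in this order (a step that is already met when the one before it is completed fails the run):
1. the handle is swung fully out (fold over 1.35 rad) before the pad has been brought to the core (value of joint fold above 1.35 rad and value of joint pad below 0.002 m), for 0.2 s.
2. with the handle still out (over 1.2 rad), the pad is pressed on the core, 5 to 15 mm up into the head (value of joint pad between 0.005 and 0.015 m and value of joint fold above 1.2 rad), for 0.2 s.
At the end, for the whole second after the job is handed in: The handle is folded back (within 0.2 rad of flat), the pad presses on the core and is 5 to 15 mm up into the head, the crank is at rest and all three cores stand upright (within 0.05 rad) (value of joint pad between 0.005 and 0.015 m and value of joint fold below 0.2 rad and contact force between pad and anything else above 2 N and velocity of joint crank between -0.05 and 0.05 rad/s and angle between each of core_short, core_mid, core_tall's own z axis and vertical below 0.05 rad); the robot touches nothing.
It fails at once if the pad is driven fully up into the head (over 18.5 mm) (value of joint pad above 0.0185 m).
It fails at once if a core is shifted more than 25 mm or tipped more than 0.2 rad (distance of any of core_short, core_mid, core_tall from where it was at the start of the episode above 0.025 m or angle between any of core_short, core_mid, core_tall's own z axis and vertical above 0.2 rad).
It fails at once if another loose thing on the bench is moved more than 40 mm (distance of any of wrench, brush, mallet, spare_cap, beaker, bottle, straightedge from where it was at the start of the episode above 0.04 m).
It also fails if it takes over 72 s, if anything falls off the work surface, if the arm or the gripper's body presses on something with over 40 N, if the wrist force passes 120 N, or if a joint passes its speed limit or range.

ROBOT

A 6-joint arm with a two-finger parallel gripper is mounted at the origin on the work surface. World frame = base frame: x ahead of the robot, y to its left, z up, the work surface at z = 0. Lengths are in m, angles in rad, forces in N, time in s.
With the tool pointing down it reaches from about 0.35 to 0.775 m from the base axis. Payload 5.5 kg.
Tool frame: the origin (TCP) lies on the mounting face of the last link; the fingertips stand nose_length ahead of it and the grasp point (between the pads) lies 155 mm ahead of it (nose_length is the distance from the TCP to the fingertips, in m); z points along the fingers, x is the direction in which the jaws open and shut, and the axes are right-handed (so a half turn about z gives the same grasp; the last joint's range is limited). The gripper opens to 85 mm and grips with 20 to 120 N. Pads are 22 mm wide; open, the fingers measure 114 mm over their backs; the gripper's body (76 mm by 85 mm) begins 54 mm behind the grasp point. The pads swing forward as they close: fully open they stand 13 mm farther back than shut.
Start: joints at [1.094, 0.313, 0.046, 1.304, 0, 1.431], TCP at [0.19, 0.543, 0.405] pointing down, gripper open.
Joint ranges: [-2.76, 2.76], [-0.86, 1.69], [-1.03, 1.26], [-2.2, 2.34], [-1.47, 1.5], [-3.14, 3.14]. Speed limits (rad/s): [2.57, 2.57, 3.14, 3.14, 3.14, 3.14].

INTERFACE

Orientations are given as [roll, pitch, yaw] about the fixed x, y, z axes, in that order (R = Rz(yaw) Ry(pitch) Rx(roll)).
In Python, from rig import * gives the robot as it stands.
- The arm moves only by the shell command python3 -m creep 'ROWS' [FORCE]. ROWS is JSON, a list that holds one entry, the list of rows, each a list of 7 numbers: the finger opening in m, from 0 to 0.0854, then the shift along the world's x, y, z in m, then the turn, a rotation vector about the world's x, y, z in degrees. In form: [[[jaw, tx, ty, tz, wx, wy, wz], ...]]. A call has 1 to 12 rows; each row is the pose to reach, as a shift and turn from the pose commanded when the call began; what a row does not reach only later rows make up. A row lasts 1/8 s, in which the tool goes at most 62.5 mm and 10.7 degrees, less where a joint would pass 70% of its speed; a pose out of reach is approached as far as the arm can. A call with a gripper value outside its range is refused whole. The fingers move at their own pace and stop on an object; FORCE is the grip in N (left out, the last holds). Time passes only in rows, so rows that repeat a pose let the fingers close. It gives the time, the measured TCP pose, the force and the opening at its end, in the units of the state.
- get_state(): the state, without advancing time (a new reading comes with each control period).
- grab_frame(name): name is "side" or "top"; returns a dict with "pixels" (420x560x3 uint8, red, green, blue), "K" (3x3 intrinsics, pixels), "view" (4x4, takes a point from world to camera coordinates). Camera axes: x right, y down, z forward; pixel columns grow to the right and rows downward; lengths in m; the calibration is good to about 2 mm. A picture is of the moment at which its call begins. There is no depth.
- finish_job(): hands the job in, once; it reports no verdict.
Trained networks look in the newest picture that a camera, given by its name, has taken for a name from the list of things; names that differ only in an ending like _2 or _b are one class to them, and where a whole thing is asked for, a point or a joint stands for the part that bears it (a point fixed in the world has none). Each returns a list of dicts, best first, with "conf" (0 to 1); they miss things now and then, are a little off and sometimes report something else, mostly with a low value. They report only what shows in the picture. A call takes as long as a camera call.
- spot_in(camera, name): "location" ([x, y, z] in m, in the coordinates of the camera as it stood for that picture, good to about 4 mm: the middle of the surface that is visible of it).
The state is a dict: "time_s": time; "q": joint angles; "joint_vel": joint speeds; "joint_efforts": joint torques, N m; "ee_pos": TCP position; "eef_rot": TCP orientation; "wrist_force": force on the tool from outside, world axes, zero at the start; "wrist_torque": the same for the moment, N m; "opening": finger opening in m.
Only numpy, scipy, OpenCV 4.12 (cv2) and the standard library are available. Lean on these libraries where they do the work, as an engineer would, in place of code of your own. Each camera call takes 0.05 s, during which the arm holds its last target.

## Working session

There is one attempt and no reset: what is moved stays moved. The work goes in short steps, Python scripts to look and compute and a shell command to move; the robot and the scene stay as the last step left them, time stands still between calls to the robot, and variables do not carry over. Pictures are saved under pics/ and viewed, and the job is handed in when it is done.

```bash
ls; mkdir -p pics
python3 - <<'E'
from rig import *
import cv2,numpy as np
s=get_state(); print({k:np.round(v,3).tolist() if not isinstance(v,(int,float)) else v for k,v in s.items()})
for n in("side","top"):
    f=grab_frame(n); cv2.imwrite(f"pics/{n}0.png",f["pixels"][:,:,::-1]); print(n,np.round(f["K"],1).tolist(),np.round(f["view"],3).tolist())
    iv=np.linalg.inv(f["view"])
    for nm in ["press","crank","crank_hub","handle_hinge","fold","handle_grip","pad_face","pad","core_short","core_mid","core_tall"]:
        r=spot_in(n,nm)
        for d in r[:2]: print(nm,round(d["conf"],2),np.round((iv@np.r_[d["location"],1])[:3],3))
E
```

```text
pics
{'time_s': 0.0, 'q': [1.094, 0.314, 0.045, 1.304, -0.0, 1.431], 'joint_vel': [-0.001, -0.001, -0.0, -0.0, -0.0, 0.001], 'joint_efforts': [-0.0, -48.062, 29.853, 0.019, 0.0, 0.0], 'ee_pos': [0.19, 0.543, 0.404], 'eef_rot': [-3.141, 0.002, 1.234], 'wrist_force': [-0.249, -1.387, -0.565], 'wrist_torque': [0.04, 0.02, -0.025], 'opening': 0.08526882174749088}
side [[539.1, 0.0, 290.2], [0.0, 539.1, 207.6], [0.0, 0.0, 1.0]] [[0.144, -0.989, -0.022, -0.091], [-0.627, -0.074, -0.776, 0.438], [0.766, 0.125, -0.631, 1.462], [0.0, 0.0, 0.0, 1.0]]
press 0.75 [ 0.314 -0.256  0.01 ]
press 0.6 [ 0.488 -0.197  0.155]
crank 0.55 [0.496 0.002 0.155]
crank_hub 0.6 [0.494 0.003 0.156]
handle_hinge 0.55 [0.496 0.007 0.153]
fold 0.64 [ 0.444 -0.083  0.007]
handle_grip 0.5 [0.505 0.013 0.165]
pad_face 0.53 [ 0.468 -0.305  0.175]
pad 0.53 [ 0.462 -0.299  0.173]
core_short 0.83 [0.651 0.161 0.094]
core_tall 0.84 [ 0.45  -0.307  0.089]
top [[464.2, 0.0, 280.1], [0.0, 464.2, 212.7], [0.0, 0.0, 1.0]] [[0.038, -0.999, 0.001, -0.056], [-0.975, -0.037, -0.218, 0.553], [0.218, 0.007, -0.976, 1.323], [0.0, 0.0, 0.0, 1.0]]
press 0.58 [ 0.503 -0.187  0.167]
crank 0.75 [0.52  0.011 0.162]
crank_hub 0.96 [0.514 0.011 0.157]
handle_hinge 0.84 [0.516 0.003 0.163]
fold 0.58 [0.51  0.009 0.169]
fold 0.22 [0.519 0.01  0.159]
handle_grip 0.67 [0.515 0.015 0.171]
pad 0.53 [ 0.457 -0.295  0.18 ]
pad 0.5 [ 0.452 -0.285  0.108]
core_short 0.97 [0.668 0.157 0.142]
core_short 0.4 [0.516 0.011 0.158]
core_mid 0.89 [0.616 0.283 0.151]
core_tall 0.58 [ 0.451 -0.286  0.108]
```

View pics/side0.png

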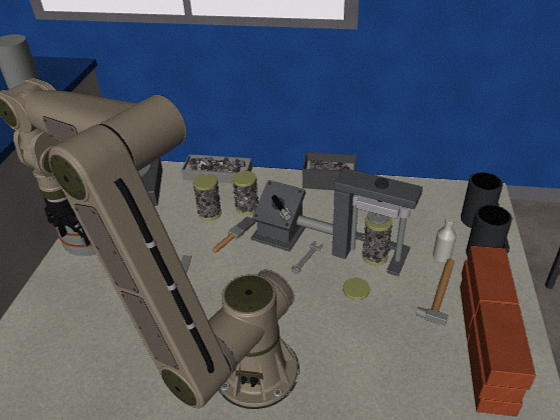

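View pics/top0.png

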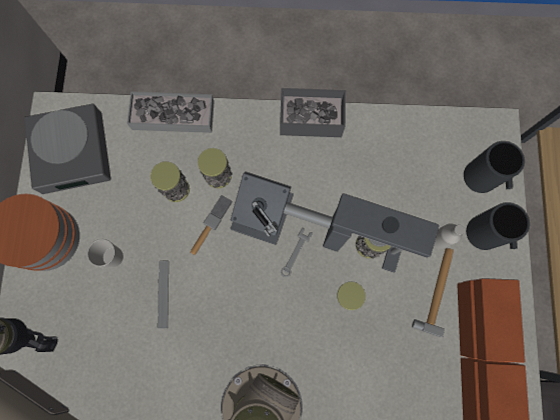

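Run:
```python
import cv2
a=cv2.imread("pics/side0.png")[150:310,180:400]; b=cv2.imread("pics/top0.png")[60:210,180:400]
cv2.imwrite("pics/sidec.png",cv2.resize(a,None,fx=3.6,fy=3.6,interpolation=cv2.INTER_CUBIC))
cv2.imwrite("pics/topc.png",cv2.resize(b,None,fx=3.6,fy=3.6,interpolation=cv2.INTER_CUBIC))
```

```text
(no output)
```

View pics/sidec.png

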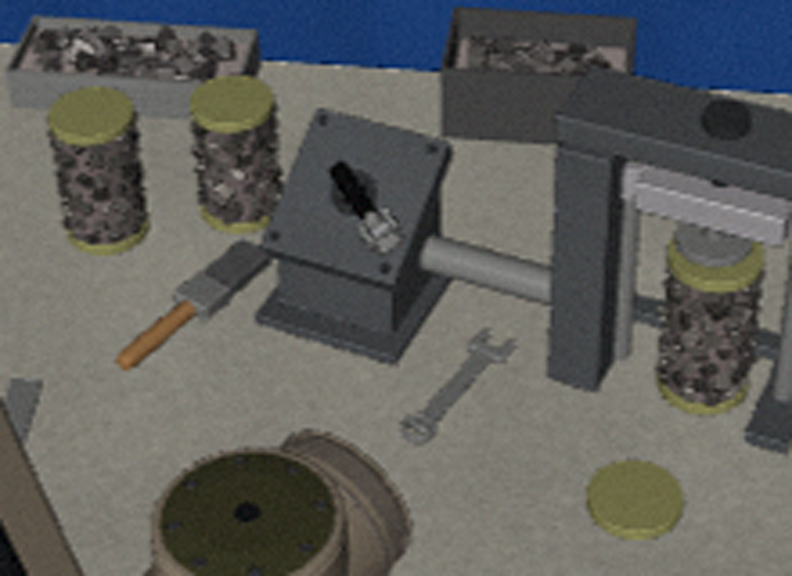

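View pics/topc.png

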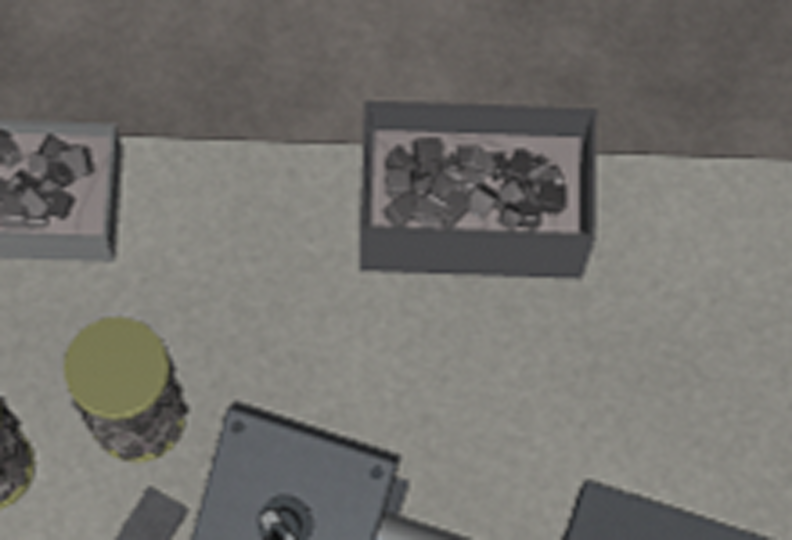

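The side view shows the press with the face at about (283,203) and the crank pointing to the lower right. The top view shows the same, with the face at (262,208). The tall core appears to be the one under the pad. Next I'll zoom in on the face.

Run:
```python
import cv2
a=cv2.imread("pics/side0.png")[175:255,245:345]; b=cv2.imread("pics/top0.png")[165:250,220:320]
cv2.imwrite("pics/sidec2.png",cv2.resize(a,None,fx=7,fy=7,interpolation=cv2.INTER_CUBIC))
cv2.imwrite("pics/topc2.png",cv2.resize(b,None,fx=7,fy=7,interpolation=cv2.INTER_CUBIC))
```

```text
(no output)
```

View pics/sidec2.png

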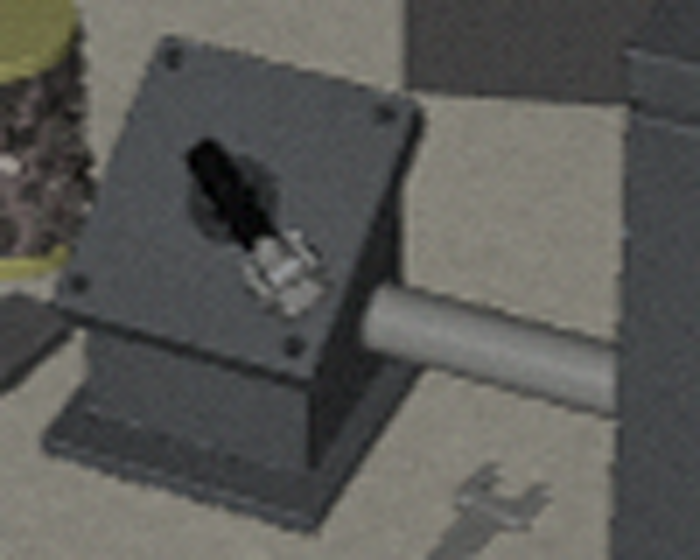

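View pics/topc2.png

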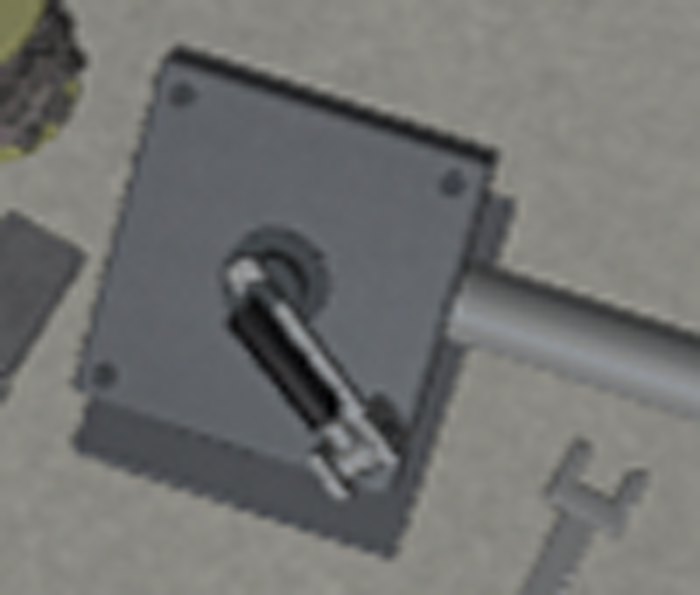

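```bash
cat > geo.py <<'E'
import numpy as np
from scipy.optimize import least_squares
from scipy.spatial.transform import Rotation as R
KS=None
def cams():
    import json,os
    return {k:(np.array(a),np.array(b)) for k,(a,b) in json.load(open("cams.json")).items()}
def proj(c,P):
    K,V=c; p=(V[:3,:3]@np.atleast_2d(P).T+V[:3,3:4]); u=K@p; return (u[:2]/u[2]).T
def face(x,y,yaw):  # returns origin, R of face frame: z outward, x "up-slope", y
    Rz=R.from_euler('z',yaw).as_matrix()
    Rf=Rz@R.from_euler('y',-30,degrees=True).as_matrix()
    return np.array([x,y,.130]),Rf,Rz
def hubpose(x,y,yaw,phi):
    o,Rf,_=face(x,y,yaw)
    Rh=Rf@R.from_euler('z',phi).as_matrix()
    return o+Rf[:,2]*.046,Rh
E
python3 - <<'E'
from rig import *
import json
d={}
for n in("side","top"):
    f=grab_frame(n); d[n]=[np.array(f["K"]).tolist(),np.array(f["view"]).tolist()] if 0 else [f["K"].tolist(),f["view"].tolist()]
json.dump(d,open("cams.json","w"))
E
cat > fit.py <<'E'
from geo import *
C=cams()
side=dict(TL=(268.6,180.7),TR=(305.3,190),BL=(253.3,217.9),BR=(289,228.6))
t=lambda u,v:(220+u/7,165+v/7)
top=dict(TL=t(170,55),TR=t(490,160),BL=t(82,390))
sg=dict(TL=(1,1),TR=(1,-1),BL=(-1,1),BR=(-1,-1))
for a,b in((.15,.14),(.14,.15)):
    def res(p):
        o,Rf,_=face(*p[:3]); r=[]
        for c,dd in(("side",side),("top",top)):
            for k,uv in dd.items():
                P=o+Rf@np.array([sg[k][0]*a/2,sg[k][1]*b/2,0]); r+=list(proj(C[c],P)[0]-uv)
        return np.array(r)
    s=least_squares(res,[.5,0,-.3]); print(a,b,s.x,np.round(s.fun,1),s.cost)
E
python3 fit.py
```

```text
0.15 0.14 [ 0.55853384  0.02306348 -0.2935463 ] [ 0.3 -1.9  0.8 -1.4 -0.8 -0.1  1.1  0.2 -0.6  0.2  1.   0.9 -1.4  0.6] 6.53947573770842
0.14 0.15 [ 0.55947137  0.02209775 -0.28493156] [-1.5 -1.   1.9 -0.1 -1.2 -1.9  3.6 -1.  -2.7  1.1  2.4  2.5 -2.2 -1.5] 26.777552671772757
```

```bash
cat > ov.py <<'E'
from geo import *
import cv2,sys
C=cams(); p=(.5585,.0231,-.2935)
o,Rf,Rz=face(*p)
print("hub",o+Rf[:,2]*.046,"core", Rz@[.02,-.34,0]+[p[0],p[1],0])
def draw(phi,fold,tag,src="0"):
    H,Rh=hubpose(*p,phi)
    hin=H+Rh@[.07,0,0]
    d=Rh@[-np.cos(fold),0,np.sin(fold)]
    pts=dict(face=o,hub=H,hin=hin,g18=hin+d*.018,g75=hin+d*.075, armHub=H+Rh@[0,0,-.018],armH=H+Rh@[.07,0,-.018],c1=hin+Rh@[0,.0155,0],c2=hin-Rh@[0,.0155,0])
    for n,(x0,y0,w,h) in dict(side=(245,175,100,80),top=(220,165,100,85)).items():
        im=cv2.imread(f"pics/{n}{src}.png")[y0:y0+h,x0:x0+w]; im=cv2.resize(im,None,fx=7,fy=7,interpolation=cv2.INTER_CUBIC)
        q={k:tuple(int(v) for v in (proj(C[n],P)[0]-[x0,y0]+.5)*7) for k,P in pts.items()}
        cv2.line(im,q["g18"],q["g75"],(0,0,255),1); cv2.line(im,q["armHub"],q["armH"],(0,255,0),1);cv2.line(im,q["c1"],q["c2"],(255,0,255),1)
        cv2.circle(im,q["face"],4,(255,255,0),1);cv2.circle(im,q["hub"],4,(0,255,255),1)
        cv2.imwrite(f"pics/ov_{tag}_{n}.png",im)
if __name__=="__main__": draw(float(sys.argv[1]),float(sys.argv[2]),sys.argv[3],sys.argv[4] if len(sys.argv)>4 else "0")
E
python3 - <<'E'
from geo import *
C=cams(); p=(.5585,.0231,-.2935)
obs=dict(side=(245+285/7,175+268/7),top=(220+350/7,165+455/7))
def r(a):
    H,Rh=hubpose(*p,a[0]); 
    return np.concatenate([proj(C[k],H+Rh@[.07,0,0])[0]-v for k,v in obs.items()])
for g in(2,3,4):
    s=least_squares(r,[g]); print(s.x,s.fun)
E
python3 ov.py -2.5 0.05 a
```

```text
[4.02433782] [0.03224745 0.72597175 0.70550974 0.55065147]
[4.02433782] [0.03224751 0.72597171 0.7055098  0.55065143]
[4.0243378] [0.03224718 0.72597191 0.70550943 0.55065166]
hub [0.53648354 0.029754   0.16983717] core [ 0.47928127 -0.30814673  0.        ]
```

```bash
python3 ov.py 4.024 0.08 b
```

```text
hub [0.53648354 0.029754   0.16983717] core [ 0.47928127 -0.30814673  0.        ]
```

View pics/ov_b_side.png

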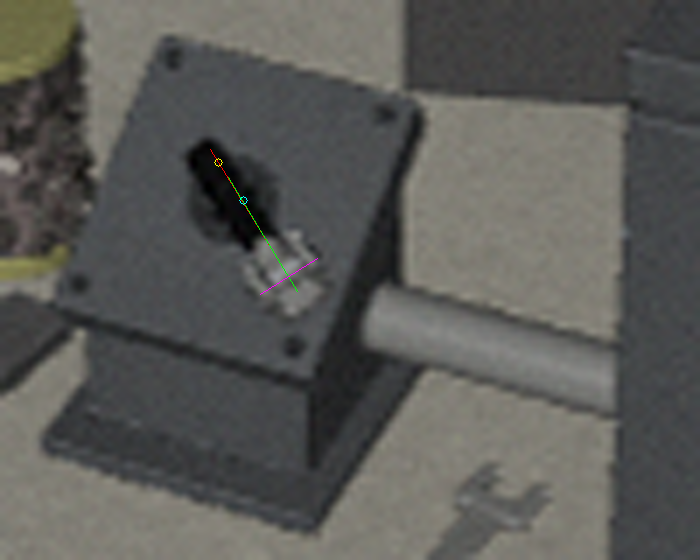

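View pics/ov_b_top.png

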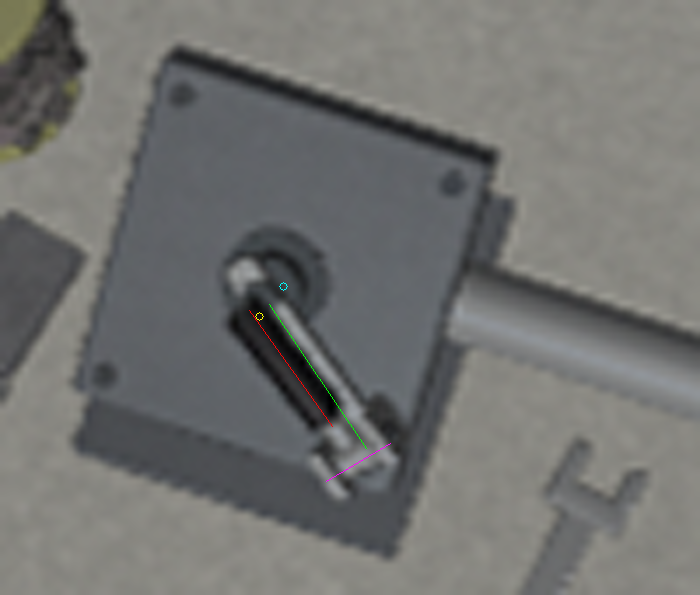

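```bash
cat > fit2.py <<'E'
from geo import *
C=cams()
s=lambda u,v:(245+u/7-.5,175+v/7-.5)
t=lambda u,v:(220+u/7-.5,165+v/7-.5)
corn=dict(side=dict(TL=s(165,40),TR=s(422,105),BL=s(58,300),BR=s(308,372)),top=dict(TL=t(170,57),TR=t(493,163),BL=t(80,390)))
sg=dict(TL=(1,1),TR=(1,-1),BL=(-1,1),BR=(-1,-1))
disc=dict(side=s(233,198),top=t(278,282))
grip=dict(side=(s(203,150),s(263,243)),top=(t(243,308),t(330,417)))
hinge=dict(side=s(285,270),top=t(353,460))
def model(p):
    x,y,yaw,phi,fold=p[:5]; o,Rf,_=face(x,y,yaw); H,Rh=hubpose(x,y,yaw,phi); hin=H+Rh@[.07,0,0]; d=Rh@[-np.cos(fold),0,np.sin(fold)]
    return o,Rf,H,Rh,hin,d
def res(p):
    o,Rf,H,Rh,hin,d=model(p); off=dict(side=p[5:7],top=p[7:9]); r=list(p[5:9]/.7)
    for c in("side","top"):
        e=lambda P,uv,w=1:r.extend((proj(C[c],P)[0]+off[c]-uv)*w)
        for k,uv in corn[c].items(): e(o+Rf@np.array([sg[k][0]*.075,sg[k][1]*.07,0]),uv)
        e(o+Rf[:,2]*.008,disc[c]); e(hin+d*.075,grip[c][0]); e(hin+d*.018,grip[c][1]); e(hin,hinge[c])
    return np.array(r)
f=least_squares(res,[.56,.02,-.29,4,.05,0,0,0,0])
if __name__=="__main__":
    print(np.round(f.x,4)); print(np.round(f.fun[4:].reshape(-1,2),1).tolist())
    o,Rf,H,Rh,hin,d=model(f.x); print("hub",H,"hinge",hin,"gripd",d,"\n",Rh.round(3))
    print("core",R.from_euler('z',f.x[2]).as_matrix()@[.02,-.34,0]+[f.x[0],f.x[1],0])
E
python3 fit2.py
```

```text
[ 0.5605  0.0251 -0.2975  4.0356  0.1159 -0.2601  0.3884  0.2489 -0.1129]
[[0.1, -1.4], [0.5, -0.9], [-1.1, 0.3], [0.7, 1.1], [0.1, -0.6], [0.1, -0.3], [0.2, 0.2], [-0.1, 0.8], [-0.5, -0.5], [0.7, 0.3], [-1.1, 0.2], [-0.2, 0.5], [0.3, -0.1], [-0.0, 0.5], [0.4, -0.6]]
hub [0.53850822 0.03188121 0.16983717] hinge [ 0.48621304 -0.00916419  0.14791711] gripd [0.68679559 0.59937563 0.41116987] 
 [[-0.747  0.462 -0.478]
 [-0.586 -0.797  0.147]
 [-0.313  0.39   0.866]]
core [ 0.47995707 -0.30578839  0.        ]
```

Run:
```python
import cv2
a=cv2.imread("pics/side0.png")[175:270,330:425]; b=cv2.imread("pics/top0.png")[185:275,320:445]
cv2.imwrite("pics/sidec3.png",cv2.resize(a,None,fx=6.3,fy=6.3,interpolation=cv2.INTER_CUBIC))
cv2.imwrite("pics/topc3.png",cv2.resize(b,None,fx=6.3,fy=6.3,interpolation=cv2.INTER_CUBIC))
from geo import *
C=cams();core=np.array([.480,-.306])
# visible rim points: project circle
for h,r,n in((.14,.042,'s'),(.15,.042,'m'),(.16,.042,'t'),(0,.042,'base'),(.167,.034,'pad167'),(.173,.034,'pad173'),(.178,.034,'pad178')):
    th=np.linspace(0,2*np.pi,73); P=np.c_[core[0]+r*np.cos(th),core[1]+r*np.sin(th),0*th+h]
    q=(proj(C["side"],P)-[330,175]+.5)*6.3; print(n,"left",q[:,0].min().round(),"right",q[:,0].max().round(),"bottom",q[:,1].max().round(),"top",q[:,1].min().round())
for nm,xy in(("cs",(.668,.157)),):
    pass
```

```text
s left 221.0 right 390.0 bottom 366.0 top 256.0
m left 222.0 right 392.0 bottom 351.0 top 241.0
t left 223.0 right 394.0 bottom 335.0 top 226.0
base left 204.0 right 364.0 bottom 568.0 top 456.0
pad167 left 241.0 right 379.0 bottom 314.0 top 225.0
pad173 left 241.0 right 380.0 bottom 304.0 top 216.0
pad178 left 242.0 right 381.0 bottom 297.0 top 208.0
```

View pics/sidec3.png

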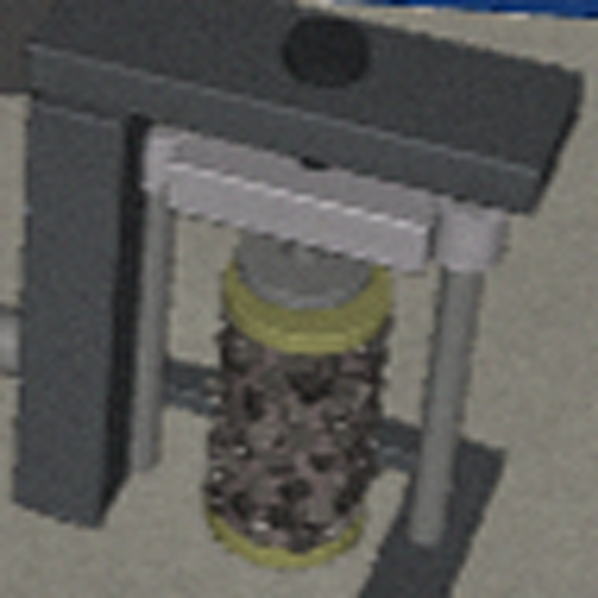

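View pics/topc3.png

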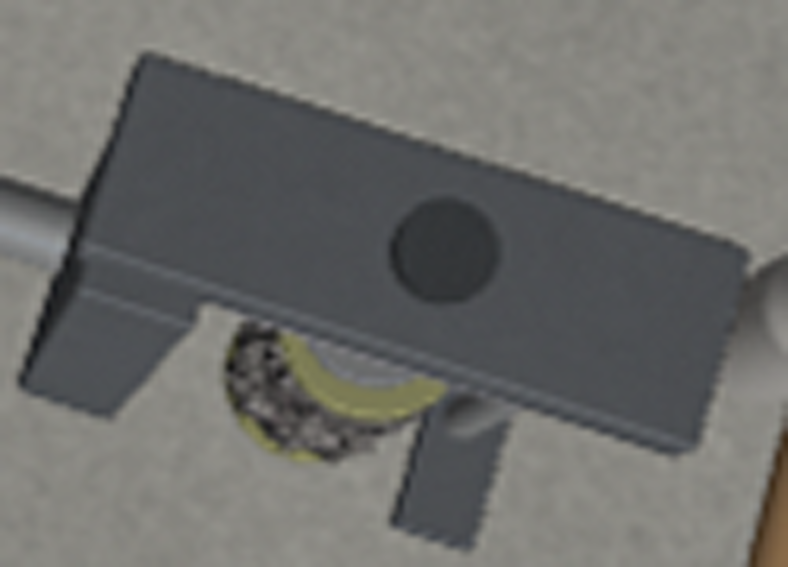

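Run:
```python
import cv2
from geo import *
C=cams()
im=cv2.imread("pics/side0.png"); hsv=cv2.cvtColor(im,cv2.COLOR_BGR2HSV)
for u in(375,377,379): print(u,[(v,im[v,u].tolist()) for v in range(214,236)])
# other cores: caps blobs in both views
for n in("side","top"):
    i=cv2.imread(f"pics/{n}0.png"); h=cv2.cvtColor(i,cv2.COLOR_BGR2HSV)
    m=cv2.inRange(h,(22,70,60),(35,255,255)); m=cv2.morphologyEx(m,cv2.MORPH_OPEN,np.ones((3,3)))
    k,l,st,ce=cv2.connectedComponentsWithStats(m)
    for j in range(1,k):
        if st[j,4]>60: print(n,st[j].tolist(),ce[j].round(1))
```

```text
375 [(214, [68, 68, 71]), (215, [83, 81, 83]), (216, [91, 93, 93]), (217, [94, 93, 93]), (218, [91, 93, 91]), (219, [95, 95, 96]), (220, [96, 96, 98]), (221, [110, 110, 112]), (222, [104, 107, 107]), (223, [100, 104, 102]), (224, [70, 108, 113]), (225, [68, 107, 110]), (226, [68, 109, 108]), (227, [67, 107, 108]), (228, [83, 127, 130]), (229, [77, 125, 127]), (230, [80, 124, 125]), (231, [71, 77, 79]), (232, [67, 71, 74]), (233, [68, 69, 74]), (234, [51, 53, 54]), (235, [55, 63, 63])]
377 [(214, [103, 104, 102]), (215, [104, 108, 106]), (216, [99, 100, 100]), (217, [94, 98, 97]), (218, [87, 86, 91]), (219, [92, 92, 93]), (220, [90, 95, 96]), (221, [90, 90, 90]), (222, [113, 112, 112]), (223, [111, 112, 110]), (224, [72, 100, 97]), (225, [68, 104, 108]), (226, [66, 105, 108]), (227, [70, 109, 110]), (228, [90, 139, 140]), (229, [81, 127, 130]), (230, [81, 130, 131]), (231, [58, 68, 69]), (232, [65, 69, 74]), (233, [63, 69, 71]), (234, [50, 52, 53]), (235, [47, 48, 50])]
379 [(214, [72, 73, 73]), (215, [94, 98, 99]), (216, [100, 102, 102]), (217, [92, 95, 92]), (218, [90, 92, 92]), (219, [94, 96, 95]), (220, [87, 90, 88]), (221, [89, 91, 91]), (222, [109, 111, 112]), (223, [103, 105, 103]), (224, [71, 100, 102]), (225, [67, 104, 105]), (226, [64, 103, 108]), (227, [72, 110, 110]), (228, [81, 128, 127]), (229, [78, 127, 127]), (230, [84, 130, 134]), (231, [69, 85, 90]), (232, [66, 69, 71]), (233, [65, 70, 72]), (234, [46, 50, 51]), (235, [46, 49, 49])]
side [233, 171, 23, 16, 298] [243.9 178.4]
side [194, 174, 23, 16, 298] [204.9 181.8]
side [366, 219, 26, 12, 187] [379.  225.4]
side [343, 278, 26, 22, 467] [355.8 288.4]
top [198, 149, 29, 27, 616] [211.9 162. ]
top [151, 162, 29, 28, 638] [165.  175.6]
top [367, 242, 22, 9, 95] [376.8 247.1]
top [338, 282, 27, 28, 591] [350.9 295.5]
```

Run:
```python
import rig; print([x for x in dir(rig) if not x.startswith('__')]); print(getattr(rig,'nose_length',None))
from fit2 import *
o,Rf,H,Rh,hin,d=model(f.x)
s=rig.get_state(); R0=R.from_euler('xyz',s["eef_rot"])
n=Rh[:,2]
for sg_ in(1,-1):
    x=-sg_*Rh[:,1]; z=-n; R1=R.from_matrix(np.c_[x,np.cross(z,x),z])
    print(np.degrees((R1*R0.inv()).as_rotvec()).round(1), R1.as_euler('xyz').round(3))
g=hin+d*.05; print("g",g.round(4))
for b in(.1,0): print("tcp",(g+n*(.155+b)).round(4),"shift",(g+n*(.155+b)-s["ee_pos"]).round(4))
print("n",n)
```

```text
['PlanningError', 'finish_job', 'get_state', 'grab_frame', 'nose_length', 'spot_in']
0.1734
[-21.5 -22.5  52.2] [2.795 0.4   2.096]
[  26.7  -25.5 -123.1] [-2.795 -0.4   -1.045]
g [0.5206 0.0208 0.1685]
tcp [0.3987 0.0582 0.3893] shift [ 0.2086 -0.4845 -0.0154]
tcp [0.4465 0.0435 0.3027] shift [ 0.2564 -0.4992 -0.102 ]
n [-0.47803713  0.14656227  0.8660254 ]
```

```bash
python3 -m creep '[[[0.06,0.018,-0.04,0,-1.8,-1.9,4.4],[0.06,0.036,-0.081,0,-3.6,-3.8,8.7],[0.06,0.053,-0.121,0,-5.4,-5.6,13],[0.06,0.07,-0.162,0,-7.2,-7.5,17.4],[0.06,0.088,-0.202,0,-9,-9.4,21.8],[0.06,0.105,-0.242,0,-10.8,-11.3,26.1],[0.06,0.122,-0.283,0,-12.5,-13.1,30.5],[0.05,0.14,-0.323,0,-14.3,-15,34.8],[0.05,0.157,-0.364,0,-16.1,-16.9,39.2],[0.05,0.174,-0.404,0,-17.9,-18.8,43.5],[0.05,0.192,-0.445,0,-19.7,-20.6,47.9],[0.05,0.209,-0.485,0,-21.5,-22.5,52.2]]]' 30
```

```text
time_s: 2.8
ee_pos: [0.3992, 0.0564, 0.4051]
eef_rot: [2.792, 0.402, 2.098]
wrist_force: [0.3, 1.1, -0.4]
opening: 0.0503
```

```bash
cat > look.py <<'E'
from rig import *
import cv2,sys,numpy as np
tag=sys.argv[1]
s=get_state(); print({k:np.round(s[k],4).tolist() for k in("time_s","q","ee_pos","eef_rot","wrist_force","opening")})
for n,(x0,y0,w,h) in dict(side=(235,120,150,130),top=(200,130,150,130)).items():
    f=grab_frame(n); im=f["pixels"][:,:,::-1]; cv2.imwrite(f"pics/{n}{tag}.png",im)
    c=cv2.resize(im[y0:y0+h,x0:x0+w],None,fx=4,fy=4,interpolation=cv2.INTER_CUBIC); cv2.imwrite(f"pics/z_{n}{tag}.png",c[:,:])
a,b=[cv2.imread(f"pics/z_{n}{tag}.png") for n in("side","top")]
cv2.imwrite(f"pics/z_{tag}.png",cv2.resize(np.hstack([a,b]),None,fx=.66,fy=.66,interpolation=cv2.INTER_AREA))
E
python3 look.py 1
```

```text
{'time_s': 2.8, 'q': [-0.0152, -0.2598, -0.6314, 0.6897, -0.139, -0.6506], 'ee_pos': [0.3992, 0.0564, 0.4051], 'eef_rot': [2.7924, 0.4024, 2.098], 'wrist_force': [0.3308, 1.0855, -0.4135], 'opening': 0.0503}
```

View pics/z_1.png

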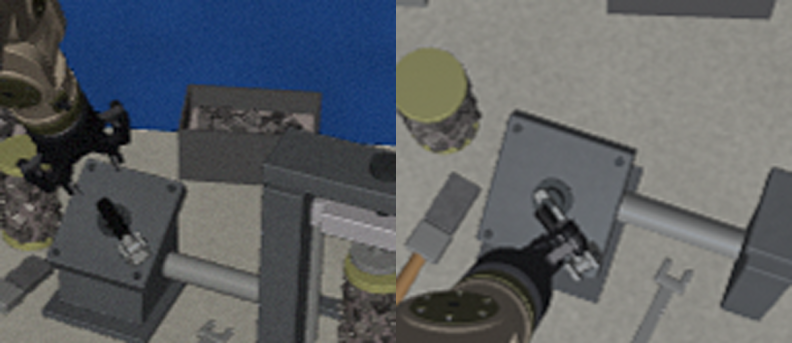

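```bash
python3 -m creep '[[[0.045,0.013,-0.004,-0.032,0,0,0],[0.045,0.026,-0.008,-0.063,0,0,0],[0.045,0.026,-0.008,-0.063,0,0,0]]]'; python3 look.py 2
python3 - <<'E'
from rig import *
from fit2 import *
import cv2
o,Rf,H,Rh,hin,d=model(f.x)
s=get_state(); Rt=R.from_euler('xyz',s["eef_rot"]).as_matrix(); p=np.array(s["ee_pos"])
x0,y0=235,120
w=s["opening"]/2
for n,(x0,y0,off) in dict(side=(235,120,f.x[5:7]),top=(200,130,f.x[7:9])).items():
    im=cv2.imread(f"pics/z_{n}2.png")
    for k,P in dict(t1=p+Rt@[w,0,.165],t2=p+Rt@[-w,0,.165],c=p+Rt@[0,0,.165]).items():
        q=(proj(C[n],P)[0]-[x0,y0]+.5)*4; cv2.circle(im,tuple(int(v) for v in q),3,(0,0,255),1)
    cv2.imwrite(f"pics/zz_{n}2.png",im)
a,b=[cv2.imread(f"pics/zz_{n}2.png")[120:440,60:460] for n in("side","top")]
cv2.imwrite("pics/zz2.png",np.hstack([a,b]))
E
```

```text
time_s: 3.28
ee_pos: [0.4239, 0.0499, 0.3393]
eef_rot: [2.799, 0.397, 2.098]
wrist_force: [-0.6, 0.8, 0.2]
opening: 0.045
{'time_s': 3.275, 'q': [-0.0321, -0.158, -0.7239, 0.5021, -0.1308, -0.662], 'ee_pos': [0.4239, 0.0499, 0.3393], 'eef_rot': [2.799, 0.3966, 2.0976], 'wrist_force': [-0.5863, 0.8079, 0.1757], 'opening': 0.045}
```

View pics/zz2.png

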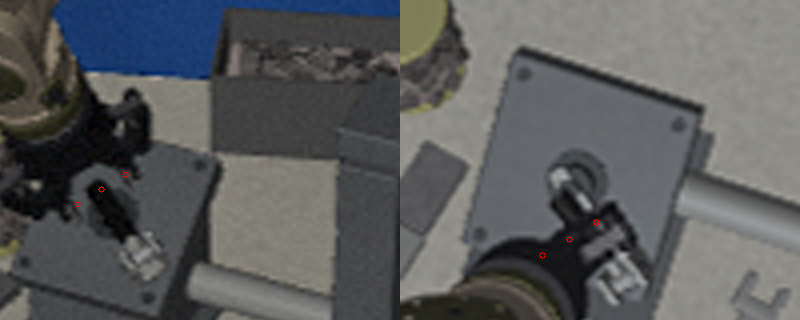

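```bash
python3 -m creep '[[[0.045,0.007,-0.002,-0.011,0,0,0],[0.045,0.014,-0.004,-0.022,0,0,0],[0.045,0.02,-0.006,-0.032,0,0,0],[0.045,0.02,-0.006,-0.032,0,0,0]]]'; python3 look.py 3
```

```text
time_s: 3.88
ee_pos: [0.445, 0.0435, 0.3085]
eef_rot: [2.796, 0.399, 2.096]
wrist_force: [-0.0, -0.3, 0.1]
opening: 0.0449
{'time_s': 3.875, 'q': [-0.0468, -0.0845, -0.7489, 0.3983, -0.1238, -0.6752], 'ee_pos': [0.445, 0.0435, 0.3085], 'eef_rot': [2.7958, 0.3988, 2.0964], 'wrist_force': [-0.005, -0.2933, 0.0504], 'opening': 0.0449}
```

View pics/z_side3.png

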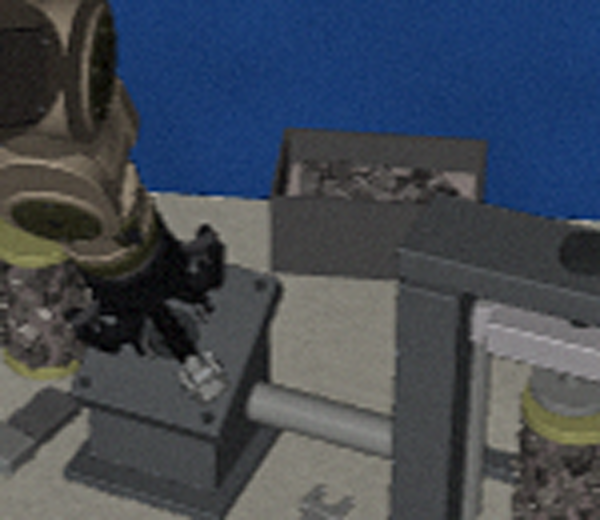

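View pics/z_top3.png

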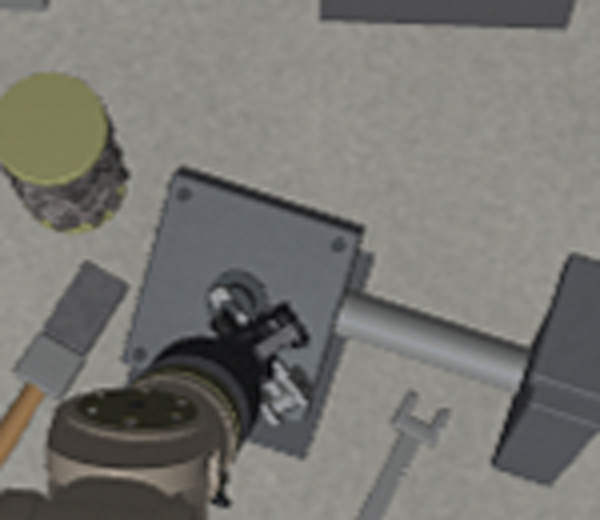

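```bash
python3 -m creep '[[[0.01,0,0,0,0,0,0],[0.01,0,0,0,0,0,0],[0.01,0,0,0,0,0,0],[0.01,0,0,0,0,0,0]]]' 20; python3 look.py 4
python3 - <<'E'
from fit2 import *
from rig import get_state
o,Rf,H,Rh,hin,d=model(f.x)
s=get_state(); Rt=R.from_euler('xyz',s["eef_rot"]).as_matrix(); p=np.array(s["ee_pos"])
gp=p+Rt[:,2]*.155; print("grasp in hub frame",(Rh.T@(gp-H)).round(4))
E
```

```text
time_s: 4.47
ee_pos: [0.4442, 0.0451, 0.3092]
eef_rot: [2.793, 0.396, 2.1]
wrist_force: [-1.2, 7.7, -0.7]
opening: 0.0172
{'time_s': 4.475, 'q': [-0.0447, -0.0871, -0.749, 0.4003, -0.1194, -0.6754], 'ee_pos': [0.4442, 0.0451, 0.3092], 'eef_rot': [2.7932, 0.3959, 2.0999], 'wrist_force': [-1.2048, 7.6721, -0.7225], 'opening': 0.0172}
grasp in hub frame [ 0.0186 -0.0006  0.0127]
```

View pics/z_4.png

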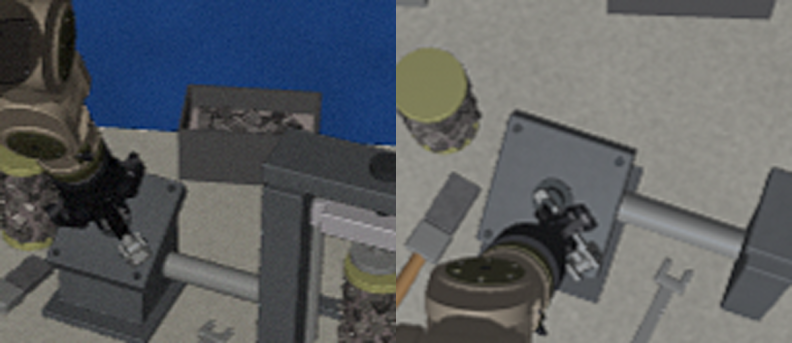

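Run:
```python
from fit2 import *
o,Rf,H,Rh,hin,d=model(f.x)
L=.0514
c=lambda t:np.array([-np.cos(t)*L,0,np.sin(t)*L])
for t in np.linspace(.116,1.54,11)[1:]: print((Rh@(c(t)-c(.116))*1000).round(1).tolist())
```

```text
[-4.5, 0.3, 5.8]
[-9.5, -0.1, 11.0]
[-15.1, -1.1, 15.6]
[-21.1, -2.7, 19.5]
[-27.4, -4.9, 22.5]
[-33.9, -7.6, 24.7]
[-40.4, -10.7, 25.9]
[-46.7, -14.3, 26.2]
[-52.9, -18.2, 25.5]
[-58.7, -22.4, 23.8]
```

```bash
python3 -m creep '[[[0.01,-0.0045,0.0003,0.0058,0,0,0],[0.01,-0.0095,-0.0001,0.011,0,0,0],[0.01,-0.0151,-0.0011,0.0156,0,0,0],[0.01,-0.0211,-0.0027,0.0195,0,0,0],[0.01,-0.0211,-0.0027,0.0195,0,0,0]]]' 20; python3 look.py 5
```

```text
time_s: 5.2
ee_pos: [0.4223, 0.0415, 0.3281]
eef_rot: [2.796, 0.397, 2.098]
wrist_force: [-2.5, 6.0, -4.5]
opening: 0.0171
{'time_s': 5.2, 'q': [-0.0562, -0.1549, -0.7527, 0.4651, -0.1171, -0.6843], 'ee_pos': [0.4223, 0.0415, 0.3281], 'eef_rot': [2.7962, 0.3968, 2.0983], 'wrist_force': [-2.4859, 6.0078, -4.5312], 'opening': 0.0171}
```

View pics/z_5.png

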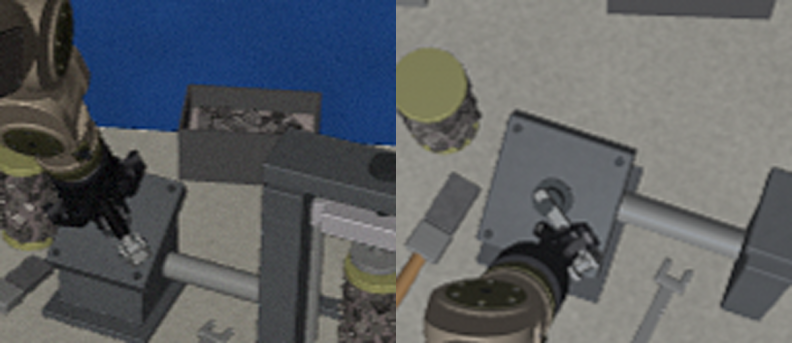

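```bash
python3 -m creep '[[[0.01,-0.0063,-0.0022,0.003,0,0,0],[0.01,-0.0128,-0.0049,0.0052,0,0,0],[0.01,-0.0193,-0.008,0.0064,0,0,0],[0.01,-0.0256,-0.0116,0.0067,0,0,0],[0.01,-0.0318,-0.0155,0.006,0,0,0],[0.01,-0.0376,-0.0197,0.0043,0,0,0],[0.01,-0.0376,-0.0197,0.0043,0,0,0],[0.01,-0.0376,-0.0197,0.0043,0,0,0]]]' 20; python3 look.py 6
python3 - <<'E'
from fit2 import *
from rig import get_state
o,Rf,H,Rh,hin,d=model(f.x)
s=get_state(); Rt=R.from_euler('xyz',s["eef_rot"]).as_matrix(); p=np.array(s["ee_pos"])
gp=p+Rt[:,2]*.161; print("contact in hub frame",(Rh.T@(gp-H)).round(4), "F hub",Rh.T@s["wrist_force"])
E
```

```text
time_s: 6.3
ee_pos: [0.3867, 0.0214, 0.3345]
eef_rot: [2.791, 0.401, 2.095]
wrist_force: [-1.7, 4.8, 3.2]
opening: 0.0165
{'time_s': 6.3, 'q': [-0.1244, -0.2501, -0.8075, 0.4936, -0.085, -0.7434], 'ee_pos': [0.3867, 0.0214, 0.3345], 'eef_rot': [2.7915, 0.401, 2.0953], 'wrist_force': [-1.7414, 4.7975, 3.2285], 'opening': 0.0165}
contact in hub frame [0.0674 0.0025 0.0526] F hub [-1.95386807 -4.24283385  4.33309523]
```

View pics/z_side6.png

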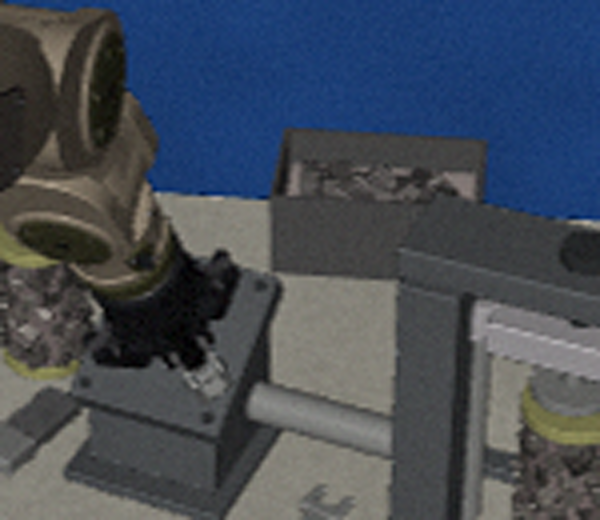

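View pics/z_top6.png

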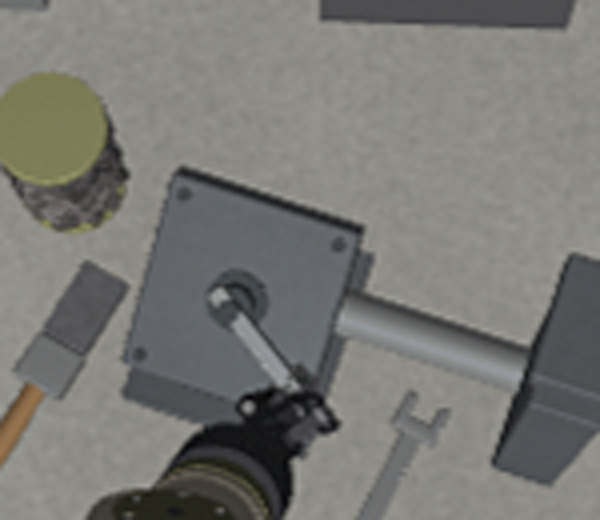

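```bash
python3 -m creep '[[[0.01,-0.0022,-0.0018,-0.0009,0,0,0],[0.01,-0.0022,-0.0018,-0.0009,0,0,0],[0.01,-0.0022,-0.0018,-0.0009,0,0,0]]]' 20
cat > hub.py <<'E'
from fit2 import *
from rig import get_state
o,Rf,H,Rh,hin,d=model(f.x)
s=get_state(); Rt=R.from_euler('xyz',s["eef_rot"]).as_matrix(); p=np.array(s["ee_pos"])
def rep():
    v=Rf.T@(p+Rt[:,2]*.161-H); ph=np.arctan2(v[1],v[0])
    print("t",s["time_s"],"contact face frame",v.round(4),"r",np.hypot(*v[:2]).round(4),"phi",ph.round(3),"cw from start",((4.0356-ph)%(2*np.pi)).round(3),"open",round(s["opening"],4))
    Rr=Rf@R.from_euler('z',ph).as_matrix(); print("F radial,tang(ccw),axial",(Rr.T@s["wrist_force"]).round(1), "tool rot err",)
if __name__=="__main__": rep()
E
python3 hub.py
```

```text
time_s: 6.78
ee_pos: [0.385, 0.0197, 0.334]
eef_rot: [2.79, 0.401, 2.095]
wrist_force: [-1.1, 5.3, 2.6]
opening: 0.0161
t 6.775 contact face frame [-0.0414 -0.0562  0.0527] r 0.0698 phi -2.205 cw from start 6.241 open 0.0161
F radial,tang(ccw),axial [-3.3 -3.6  3.5] tool rot err
```

```bash
python3 look.py 7
python3 - <<'E'
import cv2,numpy as np
a=cv2.imread("pics/side7.png")[175:240,250:330]; b=cv2.imread("pics/top7.png")[190:260,240:320]
f=lambda i:cv2.resize(cv2.convertScaleAbs(i,alpha=2.2,beta=20),(480,420),interpolation=cv2.INTER_CUBIC)
cv2.imwrite("pics/h7.png",cv2.resize(np.hstack([f(a),f(b)]),(800,350)))
E
```

```text
{'time_s': 6.775, 'q': [-0.1306, -0.2546, -0.8124, 0.4916, -0.0814, -0.749], 'ee_pos': [0.385, 0.0197, 0.334], 'eef_rot': [2.7902, 0.4015, 2.0953], 'wrist_force': [-1.0621, 5.3309, 2.5815], 'opening': 0.0161}
```

View pics/h7.png

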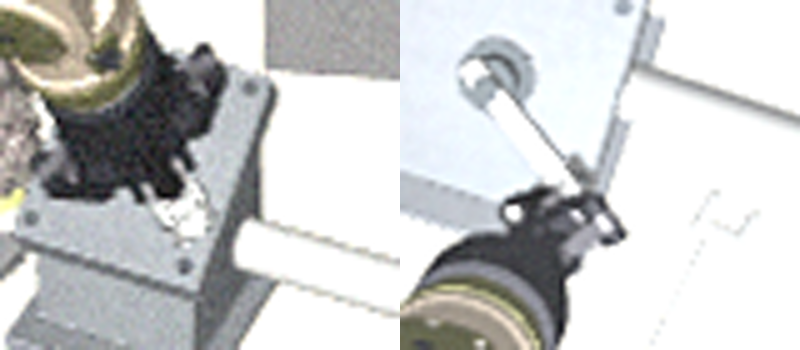

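```bash
python3 -m creep '[[[0.045,0,0,0,0,0,0],[0.045,0,0,0,0,0,0],[0.045,0,0,0,0,0,0],[0.045,-0.014,0.004,0.026,0,0,0],[0.045,-0.029,0.009,0.052,0,0,0],[0.045,-0.043,0.013,0.078,0,0,0],[0.045,-0.043,0.013,0.078,0,0,0]]]' 20; python3 look.py 8
python3 - <<'E'
import cv2,numpy as np
a=cv2.imread("pics/side8.png")[165:240,245:330]; b=cv2.imread("pics/top8.png")[180:255,230:315]
f=lambda i:cv2.resize(cv2.convertScaleAbs(i,alpha=1.6,beta=10),None,fx=4.7,fy=4.7,interpolation=cv2.INTER_CUBIC)
cv2.imwrite("pics/h8.png",np.hstack([f(a),f(b)]))
E
```

```text
time_s: 7.75
ee_pos: [0.3414, 0.0325, 0.4129]
eef_rot: [2.79, 0.403, 2.094]
wrist_force: [0.1, -0.3, -0.5]
opening: 0.0452
{'time_s': 7.75, 'q': [-0.1043, -0.4057, -0.6995, 0.756, -0.0958, -0.726], 'ee_pos': [0.3414, 0.0325, 0.4129], 'eef_rot': [2.7896, 0.4033, 2.0943], 'wrist_force': [0.0669, -0.3273, -0.5263], 'opening': 0.0452}
```

View pics/h8.png

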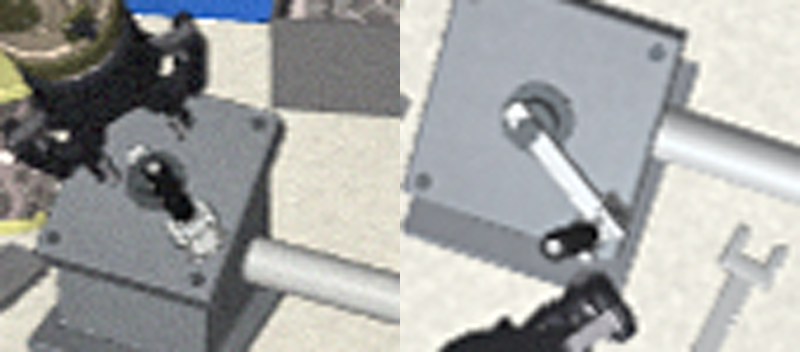

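Run:
```python
from fit2 import *
p=f.x.copy()
tip=dict(side=(245+152/4.7-.5,165+163/4.7-.5),top=(230+152/4.7-.5,180+245/4.7-.5))
def r(a,L=.075):
    q=p.copy(); q[3:5]=a; o,Rf,H,Rh,hin,d=model(q); out=[]
    for c,i in(("side",5),("top",7)): out+=list(proj(C[c],hin+d*L)[0]+p[i:i+2]-tip[c])
    return np.array(out)
for L in(.072,.078):
    s=least_squares(r,[4,1.4],args=(L,)); print(s.x,s.fun.round(2))
for fo in(1.2,1.35,1.5,1.571): print(fo,r([4.03,fo]).round(1))
```

```text
[4.07575713 1.28177786] [ 0.34  1.11 -0.11 -0.71]
[4.10053733 1.30963381] [ 0.21  0.17 -0.15 -0.1 ]
1.2 [-1.3 -0.2 -2.3 -2.2]
1.35 [-0.   2.  -0.2  1.5]
1.5 [1.5 4.4 2.  5.2]
1.571 [2.3 5.7 3.1 6.8]
```

Run:
```python
from fit2 import *
from rig import get_state
p=f.x.copy(); p[3]=4.085; p[4]=1.30
o,Rf,H,Rh,hin,d=model(p); n=Rf[:,2]
s=get_state(); e=np.array(s["ee_pos"])
G=hin+d*.05; T=G+n*.157
print("target",T.round(4),"shift",(T-e).round(4)); v=Rf.T@(T-e); print("face-frame shift",v.round(4))
a=T+n*.07; print("via",(a-e).round(4)); print("hubx",Rh[:,0].round(3))
```

```text
target [0.3995 0.0266 0.3309] shift [ 0.0582 -0.0059 -0.0795]
face-frame shift [ 0.01    0.0115 -0.0976]
via [ 0.0248  0.0044 -0.0189]
hubx [-0.723 -0.625 -0.294]
```

```bash
python3 -m creep '[[[0.045,0.025,0.004,-0.019,0,0,0],[0.045,0.036,0.001,-0.04,0,0,0],[0.045,0.047,-0.003,-0.06,0,0,0],[0.045,0.058,-0.006,-0.0795,0,0,0],[0.045,0.058,-0.006,-0.0795,0,0,0],[0.01,0.058,-0.006,-0.0795,0,0,0],[0.01,0.058,-0.006,-0.0795,0,0,0],[0.01,0.058,-0.006,-0.0795,0,0,0],[0.01,0.058,-0.006,-0.0795,0,0,0]]]' 25; python3 hub.py; python3 -m creep '[[[0.01,-0.003,-0.0026,-0.001,0,0,0],[0.01,-0.006,-0.0053,-0.002,0,0,0],[0.01,-0.009,-0.008,-0.0035,0,0,0],[0.01,-0.0123,-0.0106,-0.005,0,0,0],[0.01,-0.0123,-0.0106,-0.005,0,0,0]]]' ; python3 hub.py
```

```text
time_s: 8.98
ee_pos: [0.399, 0.0266, 0.3315]
eef_rot: [2.793, 0.401, 2.096]
wrist_force: [-2.1, -0.0, 0.1]
opening: 0.0171
t 8.975 contact face frame [-0.0331 -0.0458  0.0449] r 0.0566 phi -2.196 cw from start 6.232 open 0.0171
F radial,tang(ccw),axial [ 1.5 -1.   1.1] tool rot err
time_s: 9.6
ee_pos: [0.3876, 0.0165, 0.3277]
eef_rot: [2.788, 0.4, 2.096]
wrist_force: [0.6, 5.7, 4.3]
opening: 0.0173
t 9.6 contact face frame [-0.0414 -0.0581  0.0456] r 0.0714 phi -2.19 cw from start 6.225 open 0.0173
F radial,tang(ccw),axial [-5.3 -2.3  4.3] tool rot err
```

```bash
python3 -m creep '[[[0.01,-0.0022,-0.0019,-0.001,0,0,0],[0.01,-0.0043,-0.0038,-0.0018,0,0,0],[0.01,-0.0043,-0.0038,-0.0018,0,0,0],[0.01,-0.0043,-0.0038,-0.0018,0,0,0]]]' ; python3 hub.py; python3 look.py 9
python3 - <<'E'
import cv2,numpy as np
a=cv2.imread("pics/side9.png")[165:240,245:330]; b=cv2.imread("pics/top9.png")[180:255,230:315]
f=lambda i:cv2.resize(cv2.convertScaleAbs(i,alpha=2,beta=10),None,fx=4.7,fy=4.7,interpolation=cv2.INTER_CUBIC)
cv2.imwrite("pics/h9.png",np.hstack([f(a),f(b)]))
E
```

```text
time_s: 10.1
ee_pos: [0.3855, 0.0136, 0.3272]
eef_rot: [2.78, 0.4, 2.098]
wrist_force: [14.2, 12.9, -2.7]
opening: 0.0171
t 10.1 contact face frame [-0.042  -0.0603  0.0457] r 0.0735 phi -2.179 cw from start 6.215 open 0.0171
F radial,tang(ccw),axial [-17.6  -3.5  -7.2] tool rot err
{'time_s': 10.1, 'q': [-0.1532, -0.2514, -0.8309, 0.4621, -0.0609, -0.7704], 'ee_pos': [0.3855, 0.0136, 0.3272], 'eef_rot': [2.7802, 0.3999, 2.0975], 'wrist_force': [14.2066, 12.8638, -2.7012], 'opening': 0.0171}
```

View pics/h9.png

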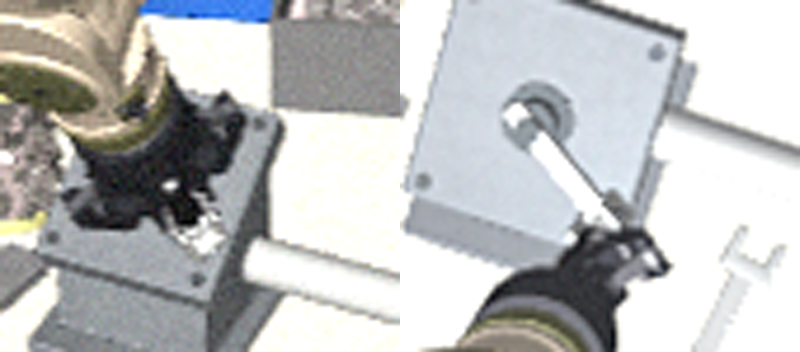

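```bash
cat > plan.py <<'E'
from fit2 import *
import sys
o,Rf,H,Rh,hin,d=model(f.x); n=Rf[:,2]
c0=np.array([np.cos(-2.19),np.sin(-2.19)])*.0009
def tcp(phi,r=.069,ax=.045):
    return H+Rf@np.array([c0[0]+r*np.cos(phi),c0[1]+r*np.sin(phi),ax])+n*.161
if __name__=="__main__":
    cmd=np.array(eval(sys.argv[1])); p0,p1,N=float(sys.argv[2]),float(sys.argv[3]),int(sys.argv[4]); r=float(sys.argv[5]) if len(sys.argv)>5 else .069
    for ph in np.linspace(p0,p1,N+1)[1:]: print(round(ph,3),((tcp(ph,r)-cmd)*1000).round(1).tolist())
    print("end",tcp(p1,r).round(4))
E
python3 plan.py '[.3825,.0124,.3246]' -2.19 -3.99 12
```

```text
-2.34 [2.6, 13.9, -0.6]
-2.49 [-0.8, 23.0, -4.1]
-2.64 [-2.9, 32.7, -6.9]
-2.79 [-3.7, 42.8, -9.0]
-2.94 [-3.1, 53.1, -10.4]
-3.09 [-1.2, 63.2, -11.1]
-3.24 [2.0, 73.0, -11.0]
-3.39 [6.5, 82.3, -10.1]
-3.54 [12.1, 90.8, -8.4]
-3.69 [18.7, 98.4, -6.1]
-3.84 [26.1, 104.9, -3.0]
-3.99 [34.3, 110.2, 0.6]
end [0.4168 0.1226 0.3252]
```

```bash
python3 -m creep '[[[0.01,0.0026,0.0139,-0.0006,0,0,0],[0.01,-0.0008,0.023,-0.0041,0,0,0],[0.01,-0.0029,0.0327,-0.0069,0,0,0],[0.01,-0.0037,0.0428,-0.009,0,0,0],[0.01,-0.0031,0.0531,-0.0104,0,0,0],[0.01,-0.0012,0.0632,-0.0111,0,0,0],[0.01,-0.0012,0.0632,-0.0111,0,0,0]]]' 60; python3 hub.py; python3 look.py 10
```

```text
time_s: 11.08
ee_pos: [0.3797, 0.0763, 0.3131]
eef_rot: [2.796, 0.397, 2.1]
wrist_force: [-14.5, 4.6, 13.7]
opening: 0.0164
t 11.075 contact face frame [-0.0716 -0.0037  0.0455] r 0.0717 phi -3.09 cw from start 0.843 open 0.0164
F radial,tang(ccw),axial [ 6.3 -0.5 19.5] tool rot err
{'time_s': 11.075, 'q': [0.0449, -0.2114, -0.8336, 0.4525, -0.1652, -0.5962], 'ee_pos': [0.3797, 0.0763, 0.3131], 'eef_rot': [2.7957, 0.3973, 2.0996], 'wrist_force': [-14.4545, 4.5807, 13.7251], 'opening': 0.0164}
```

View pics/z_10.png

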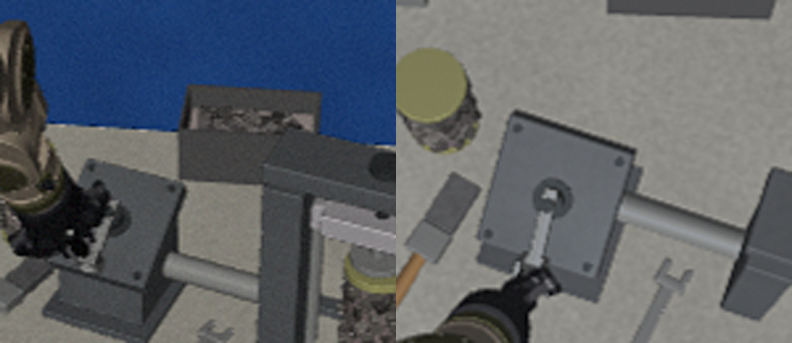

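```bash
sed -i 's/^c0=.*/c0=np.array([-.0015,-.0002])/; s/ax=.045/ax=.047/' plan.py; python3 plan.py '[.3813,.0756,.3135]' -3.09 -4.69 10
```

```text
-3.25 [1.9, 11.5, 1.4]
-3.41 [6.8, 21.3, 2.5]
-3.57 [12.9, 30.3, 4.3]
-3.73 [20.2, 38.1, 7.0]
-3.89 [28.4, 44.7, 10.4]
-4.05 [37.3, 49.7, 14.5]
-4.21 [46.7, 53.2, 19.1]
-4.37 [56.3, 55.0, 24.1]
-4.53 [66.0, 55.0, 29.5]
-4.69 [75.4, 53.3, 34.9]
end [0.4567 0.1289 0.3484]
```

```bash
python3 -m creep '[[[0.01,0.0019,0.0115,0.0014,0,0,0],[0.01,0.0068,0.0213,0.0025,0,0,0],[0.01,0.0129,0.0303,0.0043,0,0,0],[0.01,0.0202,0.0381,0.007,0,0,0],[0.01,0.0284,0.0447,0.0104,0,0,0],[0.01,0.0373,0.0497,0.0145,0,0,0],[0.01,0.0467,0.0532,0.0191,0,0,0],[0.01,0.0563,0.055,0.0241,0,0,0],[0.01,0.066,0.055,0.0295,0,0,0],[0.01,0.0754,0.0533,0.0349,0,0,0],[0.01,0.0754,0.0533,0.0349,0,0,0]]]' 45; python3 hub.py
cat >> look.py <<'E'
a=cv2.imread(f"pics/side{tag}.png")[185:270,340:425]
cv2.imwrite(f"pics/pad{tag}.png",cv2.resize(a,None,fx=7,fy=7,interpolation=cv2.INTER_CUBIC))
E
python3 look.py 11
```

```text
time_s: 12.55
ee_pos: [0.4594, 0.1288, 0.3493]
eef_rot: [2.789, 0.402, 2.093]
wrist_force: [9.2, 1.8, -13.4]
opening: 0.0164
t 12.55 contact face frame [0.0003 0.0698 0.0464] r 0.0698 phi 1.566 cw from start 2.469 open 0.0164
F radial,tang(ccw),axial [  4.4  -0.4 -15.8] tool rot err
{'time_s': 12.55, 'q': [0.1647, -0.0497, -0.6027, 0.5358, -0.2247, -0.4859], 'ee_pos': [0.4594, 0.1288, 0.3493], 'eef_rot': [2.7892, 0.4018, 2.0935], 'wrist_force': [9.1948, 1.7877, -13.4331], 'opening': 0.0164}
```

View pics/z_11.png

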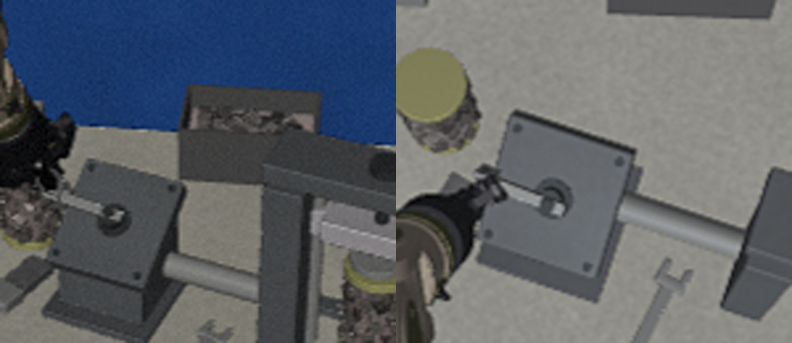

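View pics/pad11.png

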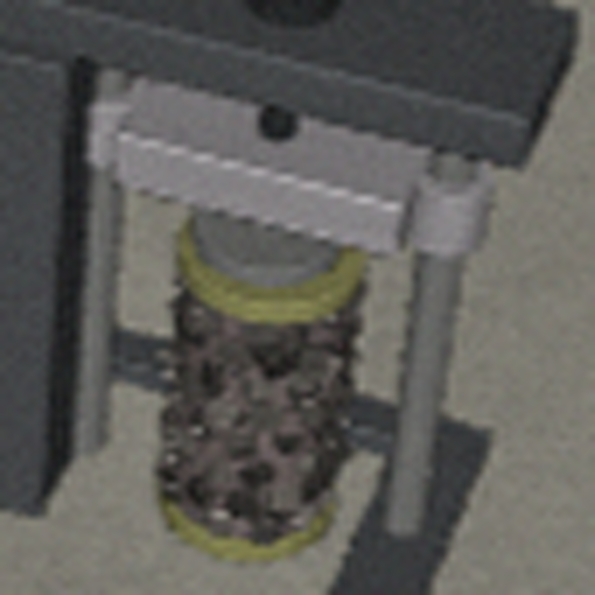

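Run:
```python
import cv2,numpy as np
g=lambda t:cv2.imread(f"pics/side{t}.png").astype(float)
A,B=g("0"),g("11")
# pad/cap boundary subpixel: use (G+R)/2-B chroma (yellow): grey~0, cap ~35
for t,I in(("0",A),("10",g("10")),("11",B)):
    ch=(I[...,1]+I[...,2])/2-I[...,0]
    out=[]
    for u in range(372,384):
        col=ch[216:232,u]; hi=np.median(ch[226:230,u]); k=np.argmax(col>hi/2); v=216+k-1+(hi/2-col[k-1])/(col[k]-col[k-1]); out.append(v)
    br=[]
    for u in range(372,384):
        lum=I[...,1][222:234,u]; d=np.diff(lum)
        br.append(222+np.argmax(d[2:])+2)
    # head: lower bright front edge, shift via luminance
    print(t,"pad/cap",np.round(np.mean(out),2),np.round(out,1))
    # grey rows
    print("  lum col 360:",I[195:225,360,1].astype(int).tolist())
```

```text
0 pad/cap 223.42 [222.6 222.8 223.  223.5 223.7 223.8 223.7 223.7 223.7 223.6 223.5 223.4]
  lum col 360: [60, 116, 121, 112, 117, 110, 135, 144, 135, 138, 137, 131, 130, 144, 90, 121, 125, 124, 129, 126, 127, 129, 128, 128, 127, 123, 130, 131, 132, 132]
10 pad/cap 224.52 [223.5 224.1 224.4 224.5 224.8 224.8 224.7 224.8 224.7 224.7 224.6 224.5]
  lum col 360: [67, 121, 124, 117, 118, 115, 116, 122, 151, 135, 136, 132, 137, 135, 149, 100, 122, 129, 127, 129, 130, 127, 125, 131, 134, 128, 132, 135, 135, 132]
11 pad/cap 225.13 [224.  224.5 224.7 225.1 225.5 225.5 225.6 225.6 225.5 225.4 225.4 224.8]
  lum col 360: [64, 108, 116, 115, 114, 117, 110, 119, 113, 106, 155, 136, 130, 130, 130, 132, 130, 93, 121, 121, 121, 128, 128, 131, 123, 126, 131, 130, 131, 125]
```

```bash
sed -i 's/ax=.047/ax=.046/' plan.py; python3 plan.py '[.4567,.1289,.3484]' -4.69 -5.68 8 .0697
```

```text
-4.814 [7.7, -2.0, 3.5]
-4.938 [14.4, -5.5, 7.7]
-5.061 [20.5, -9.9, 11.9]
-5.185 [26.0, -15.2, 15.8]
-5.309 [30.9, -21.3, 19.5]
-5.432 [35.0, -28.1, 22.9]
-5.556 [38.3, -35.4, 26.0]
-5.68 [40.7, -43.3, 28.7]
end [0.4974 0.0856 0.3771]
```

```bash
python3 -m creep '[[[0.01,0.0077,-0.002,0.0035,1,-0.3,-1.8],[0.01,0.0144,-0.0055,0.0077,2,-0.6,-3.6],[0.01,0.0205,-0.0099,0.0119,3,-0.9,-5.4],[0.01,0.026,-0.0152,0.0158,4,-1.2,-7.2],[0.01,0.0309,-0.0213,0.0195,5,-1.5,-9],[0.01,0.035,-0.0281,0.0229,6,-1.8,-10.8],[0.01,0.0383,-0.0354,0.026,7,-2.1,-12.6],[0.01,0.0407,-0.0433,0.0287,8,-2.4,-14.5],[0.01,0.0407,-0.0433,0.0287,8,-2.4,-14.5],[0.01,0.0407,-0.0433,0.0287,8,-2.4,-14.5]]]' 45; python3 hub.py; python3 look.py 12
python3 - <<'E'
import cv2,numpy as np
g=lambda t:cv2.imread(f"pics/side{t}.png").astype(float)
for t in("0","11","12"):
    I=g(t); ch=(I[...,1]+I[...,2])/2-I[...,0]; out=[]
    for u in range(372,384):
        col=ch[216:232,u]; hi=np.median(ch[226:230,u]); k=np.argmax(col>hi/2); out.append(216+k-1+(hi/2-col[k-1])/(col[k]-col[k-1]))
    print(t,np.mean(out).round(2),I[200:222,360,1].astype(int).tolist())
E
```

```text
time_s: 13.9
ee_pos: [0.4975, 0.0845, 0.3772]
eef_rot: [2.697, 0.288, 1.807]
wrist_force: [-4.9, -2.0, 0.9]
opening: 0.0165
t 13.9 contact face frame [0.0564 0.038  0.0459] r 0.0681 phi 0.593 cw from start 3.443 open 0.0165
F radial,tang(ccw),axial [-4.4 -1.   2.8] tool rot err
{'time_s': 13.9, 'q': [0.053, -0.0264, -0.5095, 0.5907, -0.1742, -0.2934], 'ee_pos': [0.4975, 0.0845, 0.3772], 'eef_rot': [2.6971, 0.2876, 1.8075], 'wrist_force': [-4.8948, -1.986, 0.8651], 'opening': 0.0165}
0 223.42 [110, 135, 144, 135, 138, 137, 131, 130, 144, 90, 121, 125, 124, 129, 126, 127, 129, 128, 128, 127, 123, 130]
11 225.13 [117, 110, 119, 113, 106, 155, 136, 130, 130, 130, 132, 130, 93, 121, 121, 121, 128, 128, 131, 123, 126, 131]
12 225.13 [114, 113, 113, 116, 114, 103, 157, 129, 128, 129, 125, 132, 128, 104, 125, 122, 122, 126, 126, 124, 120, 129]
```

View pics/z_12.png

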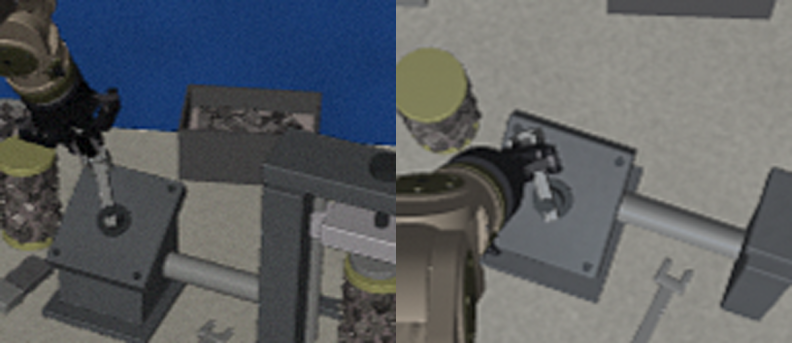

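View pics/pad12.png

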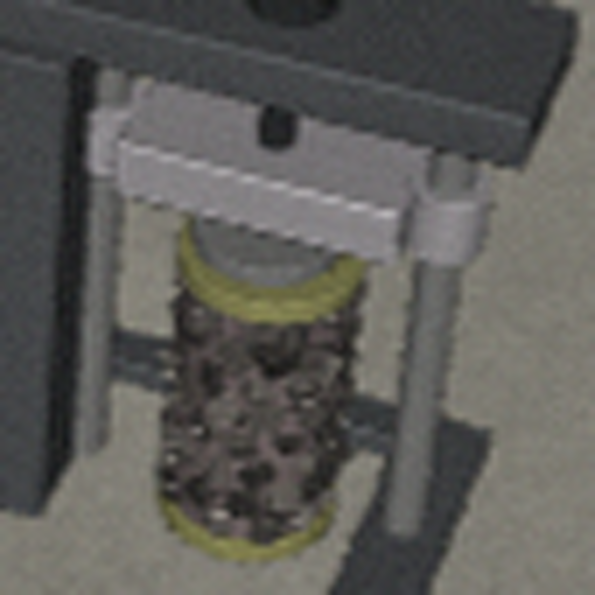

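Run:
```python
from fit2 import *
import cv2
p=f.x.copy()
for n,(x0,y0,off) in dict(side=(235,120,p[5:7]),top=(200,130,p[7:9])).items():
    im=cv2.imread(f"pics/z_{n}12.png")
    for ph,fo,col in((.593,1.5,(0,0,255)),):
        q=p.copy(); q[3]=ph;q[4]=fo; o,Rf,H,Rh,hin,d=model(q)
        pt=lambda P:tuple(int(v) for v in (proj(C[n],P)[0]+off-[x0,y0]+.5)*4)
        cv2.line(im,pt(H+Rh@[0,0,-.018]),pt(hin+Rh@[0,0,-.018]),(0,255,0),1); cv2.line(im,pt(hin+Rh@[0,.0155,0]),pt(hin-Rh@[0,.0155,0]),(255,0,255),1); cv2.line(im,pt(hin),pt(hin+d*.08),col,1)
    cv2.imwrite(f"pics/zz_{n}12.png",im)
a,b=[cv2.resize(cv2.convertScaleAbs(i,alpha=1.6,beta=10),(400,400),interpolation=cv2.INTER_CUBIC) for i in(cv2.imread("pics/zz_side12.png")[150:390,40:280],cv2.imread("pics/zz_top12.png")[130:370,120:360])]
cv2.imwrite("pics/zz12.png",np.hstack([a,b]))
```

```text
(no output)
```

View pics/zz12.png

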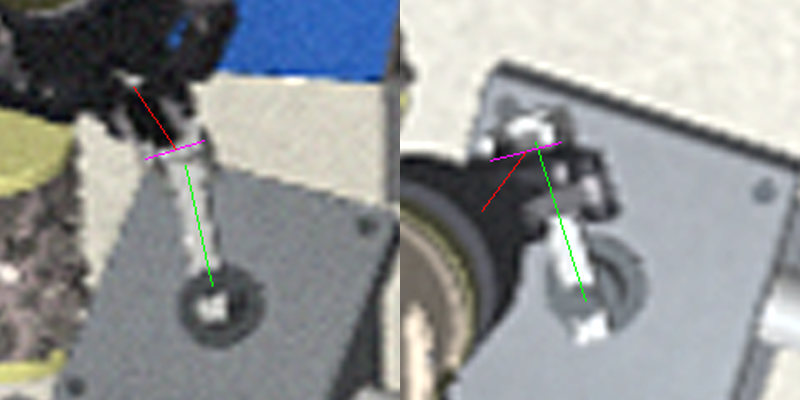

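Run:
```python
from fit2 import *
from rig import get_state
s=get_state(); Rt=R.from_euler('xyz',s["eef_rot"]).as_matrix()
p=f.x.copy(); p[3]=.593; o,Rf,H,Rh,hin,d=model(p)
print("tool in hub\n",(Rh.T@Rt).round(3))
L=.05; c=lambda t:np.array([-np.cos(t)*L,0,np.sin(t)*L])
for t in np.linspace(1.5,.0,12)[1:]: print(round(t,2),(Rh@(c(t)-c(1.5))*1000).round(1).tolist())
```

```text
tool in hub
 [[-0.007  1.    -0.   ]
 [ 1.     0.007 -0.002]
 [-0.002 -0.    -1.   ]]
1.36 [-5.3, -2.3, -3.6]
1.23 [-10.0, -4.7, -7.9]
1.09 [-14.0, -7.1, -12.9]
0.95 [-17.2, -9.5, -18.4]
0.82 [-19.7, -11.9, -24.3]
0.68 [-21.2, -14.1, -30.5]
0.55 [-21.9, -16.2, -37.0]
0.41 [-21.7, -18.1, -43.5]
0.27 [-20.5, -19.8, -50.0]
0.14 [-18.5, -21.2, -56.4]
0.0 [-15.7, -22.4, -62.5]
```

```bash
python3 -m creep '[[[0.01,-0.0053,-0.0023,-0.0036,0,0,0],[0.01,-0.01,-0.0047,-0.0079,0,0,0],[0.01,-0.014,-0.0071,-0.0129,0,0,0],[0.01,-0.0172,-0.0095,-0.0184,0,0,0],[0.01,-0.0197,-0.0119,-0.0243,0,0,0],[0.01,-0.0212,-0.0141,-0.0305,0,0,0],[0.01,-0.0219,-0.0162,-0.037,0,0,0],[0.01,-0.0217,-0.0181,-0.0435,0,0,0],[0.01,-0.0205,-0.0198,-0.05,0,0,0],[0.01,-0.0205,-0.0198,-0.05,0,0,0]]]' 30; python3 hub.py; python3 look.py 13
python3 - <<'E'
import cv2,numpy as np
a=cv2.imread("pics/side13.png")[150:225,240:325]; b=cv2.imread("pics/top13.png")[160:235,215:300]
f=lambda i:cv2.resize(cv2.convertScaleAbs(i,alpha=1.6,beta=10),None,fx=4.7,fy=4.7,interpolation=cv2.INTER_CUBIC)
cv2.imwrite("pics/h13.png",np.hstack([f(a),f(b)]))
E
```

```text
time_s: 15.25
ee_pos: [0.478, 0.066, 0.3283]
eef_rot: [2.692, 0.286, 1.809]
wrist_force: [-0.8, 4.8, 1.6]
opening: 0.017
t 15.25 contact face frame [0.0211 0.0155 0.0102] r 0.0262 phi 0.633 cw from start 3.403 open 0.017
F radial,tang(ccw),axial [1.7 4.1 2.5] tool rot err
{'time_s': 15.25, 'q': [0.0101, -0.0332, -0.648, 0.4481, -0.1492, -0.3331], 'ee_pos': [0.478, 0.066, 0.3283], 'eef_rot': [2.6918, 0.2856, 1.8094], 'wrist_force': [-0.8249, 4.7653, 1.6406], 'opening': 0.017}
```

View pics/h13.png

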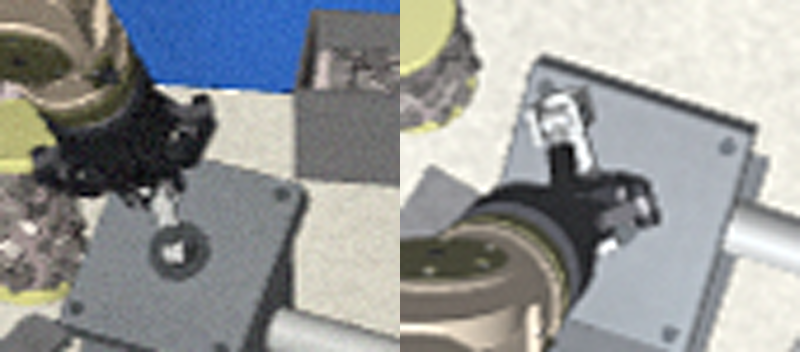

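```bash
python3 -m creep '[[[0.01,0.002,-0.0014,-0.0064,0,0,0],[0.01,0.0036,-0.002,-0.0095,0,0,0],[0.01,0.0048,-0.0026,-0.0125,0,0,0],[0.01,0.0048,-0.0026,-0.0125,0,0,0]]]' 30; python3 hub.py
```

```text
time_s: 15.85
ee_pos: [0.4824, 0.0635, 0.3154]
eef_rot: [2.694, 0.285, 1.81]
wrist_force: [-3.0, 6.3, 2.0]
opening: 0.0165
t 15.85 contact face frame [ 0.0186  0.0143 -0.0035] r 0.0235 phi 0.657 cw from start 3.378 open 0.0165
F radial,tang(ccw),axial [0.7 6.  4.1] tool rot err
```

```bash
python3 -m creep '[[[0.045,0,0,0,0,0,0],[0.045,0,0,0,0,0,0],[0.045,0,0,0,0,0,0],[0.045,-0.01,0.003,0.018,0,0,0],[0.045,-0.024,0.007,0.043,0,0,0],[0.045,-0.048,0.015,0.087,0,0,0],[0.045,-0.072,0.022,0.13,0,0,0],[0.045,-0.096,0.029,0.173,0,0,0],[0.045,-0.096,0.029,0.173,0,0,0]]]' 30; python3 look.py 14
python3 - <<'E'
import cv2,numpy as np
a=cv2.imread("pics/side14.png")[160:235,240:325]; b=cv2.imread("pics/top14.png")[160:235,215:300]
f=lambda i:cv2.resize(cv2.convertScaleAbs(i,alpha=1.6,beta=10),None,fx=4.7,fy=4.7,interpolation=cv2.INTER_CUBIC)
cv2.imwrite("pics/h14.png",np.hstack([f(a),f(b)]))
E
```

```text
time_s: 16.98
ee_pos: [0.3854, 0.0922, 0.4919]
eef_rot: [2.689, 0.288, 1.808]
wrist_force: [0.8, -0.8, -0.8]
opening: 0.0447
{'time_s': 16.975, 'q': [0.0933, -0.2887, -0.4374, 0.9233, -0.191, -0.2596], 'ee_pos': [0.3854, 0.0922, 0.4919], 'eef_rot': [2.6887, 0.2879, 1.8081], 'wrist_force': [0.7969, -0.8039, -0.7738], 'opening': 0.0447}
```

View pics/h14.png

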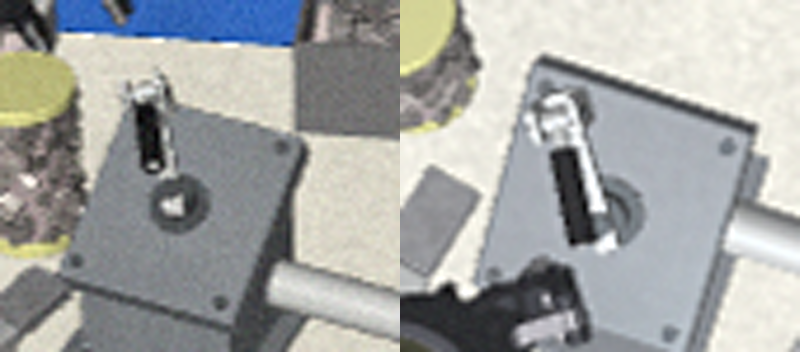

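View pics/pad14.png

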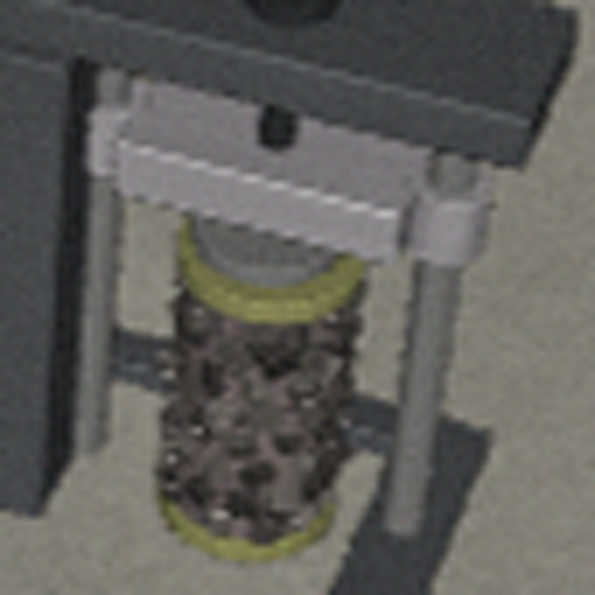

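Run:
```python
from fit2 import *
p=f.x.copy()
s_=lambda u,v:(240+u/4.7-.5,160+v/4.7-.5); t_=lambda u,v:(215+(u-399.5)/4.7-.5,160+v/4.7-.5)
obs=dict(side=(s_(152,170),s_(147,107)),top=(t_(580,245),t_(561,150)))
def r(a):
    q=p.copy(); q[3:5]=a; o,Rf,H,Rh,hin,d=model(q); H0=np.zeros(3); out=[]
    hin=hin+Rf@[-.0015,-.0002,0]
    for c,i in(("side",5),("top",7)):
        for L,uv in zip((.075,.018),obs[c]): out+=list(proj(C[c],hin+d*L)[0]+p[i:i+2]-uv)
    return np.array(out)
s=least_squares(r,[.6,.1]); print(s.x,s.fun.round(2)); J=s.jac; print(np.sqrt(np.diag(np.linalg.inv(J.T@J))))
for fo in(0,.1,.2,.3): print(fo,r([.62,fo]).round(1))
```

```text
[0.61255982 0.38514085] [ 0.71 -1.18  0.09  1.12  0.82  0.36  0.32  0.35]
[0.04063064 0.04839407]
0 [ 3.3  3.7  0.6  2.4  3.7 -0.6  0.9  0.3]
0.1 [2.7 2.7 0.4 2.1 3.1 0.  0.8 0.4]
0.2 [2.  1.5 0.3 1.8 2.4 0.4 0.6 0.5]
0.3 [1.3 0.1 0.1 1.5 1.6 0.5 0.4 0.4]
```

```bash
python3 -m creep '[[[0.0,0,0,0,0,0,0],[0.0,0,0,0,0,0,0],[0.0,0,0,0,0,0,0],[0.0,0,0,0,0,0,0]]]' 30
python3 - <<'E'
from fit2 import *
from rig import get_state
s=get_state(); e=np.array(s["ee_pos"]); print(e,s["opening"])
p=f.x.copy(); p[3]=.615; o,Rf,H,Rh,hin,d=model(p); n=Rf[:,2]
for ax in(.06,.045,.03,.02,.011):
    T=H+Rf@[-.0015,-.0002,0]+Rh@[.010,0,ax]+n*.1734; print(ax,((T-np.array([.3857,.0922,.4876]))*1000).round(1),((T-e)*1000).round(1))
E
```

```text
time_s: 17.58
ee_pos: [0.3859, 0.0918, 0.4869]
eef_rot: [2.698, 0.286, 1.81]
wrist_force: [0.9, 0.2, -0.2]
opening: 0.0001
[0.38589245 0.09183603 0.48691802] 8.230296216213837e-05
0.06 [  48.4  -22.5 -112.3] [  48.2  -22.1 -111.6]
0.045 [  55.6  -24.7 -125.3] [  55.4  -24.3 -124.6]
0.03 [  62.7  -26.9 -138.3] [  62.5  -26.5 -137.6]
0.02 [  67.5  -28.3 -146.9] [  67.3  -28.  -146.3]
0.011 [  71.8  -29.7 -154.7] [  71.6  -29.3 -154.1]
```

```bash
python3 -m creep '[[[0,0.016,-0.0075,-0.037,0,0,0],[0,0.032,-0.015,-0.075,0,0,0],[0,0.0484,-0.0225,-0.1123,0,0,0],[0,0.0556,-0.0247,-0.1253,0,0,0],[0,0.0627,-0.0269,-0.1383,0,0,0],[0,0.0627,-0.0269,-0.1383,0,0,0]]]' 30; python3 hub.py; python3 look.py 15
```

```text
time_s: 18.32
ee_pos: [0.4483, 0.0648, 0.3478]
eef_rot: [2.7, 0.286, 1.81]
wrist_force: [-0.6, -0.1, -0.9]
opening: -0.0002
t 18.325 contact face frame [0.0054 0.005  0.0411] r 0.0074 phi 0.744 cw from start 3.292 open -0.0002
F radial,tang(ccw),axial [-0.9  0.4 -0.5] tool rot err
{'time_s': 18.325, 'q': [0.0087, -0.109, -0.6614, 0.5181, -0.1509, -0.3339], 'ee_pos': [0.4483, 0.0648, 0.3478], 'eef_rot': [2.7001, 0.2857, 1.8103], 'wrist_force': [-0.602, -0.1277, -0.8886], 'opening': -0.0002}
```

View pics/z_15.png

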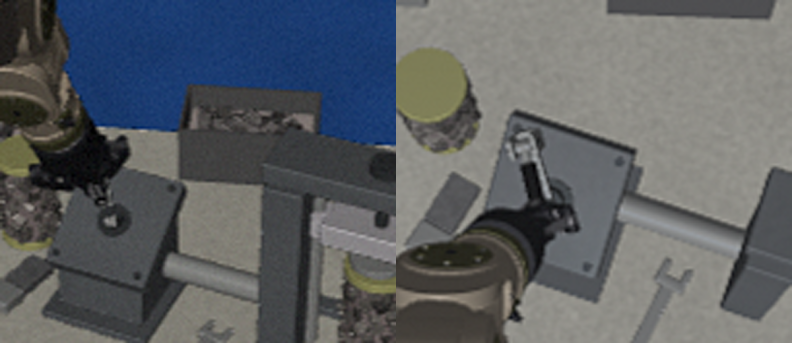

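Closed fingertips sit over the grip at about (560,215) in the right half of the picture. Next I press it down.

```bash
python3 -m creep '[[[0,0.0024,-0.0007,-0.0043,0,0,0],[0,0.0048,-0.0014,-0.0086,0,0,0],[0,0.0069,-0.0021,-0.0125,0,0,0],[0,0.0091,-0.0028,-0.0164,0,0,0],[0,0.0091,-0.0028,-0.0164,0,0,0]]]' 30; python3 hub.py
```

```text
time_s: 19.05
ee_pos: [0.4576, 0.0622, 0.3322]
eef_rot: [2.698, 0.286, 1.81]
wrist_force: [0.2, -0.6, 0.6]
opening: 0.0004
t 19.05 contact face frame [0.0063 0.0053 0.0227] r 0.0083 phi 0.697 cw from start 3.338 open 0.0004
F radial,tang(ccw),axial [ 0.1 -0.8  0.3] tool rot err
```

```bash
python3 -m creep '[[[0,0.001,-0.0003,-0.0017,0,0,0],[0,0.0014,-0.0004,-0.0026,0,0,0],[0,0.0014,-0.0004,-0.0026,0,0,0]]]' 30; python3 hub.py; python3 look.py 16
```

```text
time_s: 19.42
ee_pos: [0.4586, 0.0619, 0.3306]
eef_rot: [2.697, 0.287, 1.81]
wrist_force: [-7.9, 0.5, 8.9]
opening: 0.0
t 19.425 contact face frame [0.0066 0.0053 0.0208] r 0.0085 phi 0.678 cw from start 3.358 open 0.0
F radial,tang(ccw),axial [-2.9 -0.1 11.5] tool rot err
{'time_s': 19.425, 'q': [0.0011, -0.0741, -0.6782, 0.4625, -0.1474, -0.3413], 'ee_pos': [0.4586, 0.0619, 0.3306], 'eef_rot': [2.6973, 0.2868, 1.81], 'wrist_force': [-7.8889, 0.4749, 8.8796], 'opening': 0.0}
```

View pics/z_top16.png

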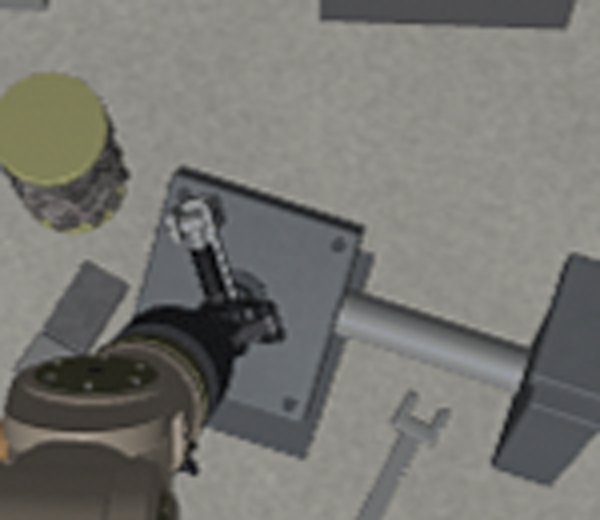

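The axial force rose to 11.5 N with the tip 9 mm above the hinge plane, which is the grip radius, so the handle is at its flat stop. Next I retreat and check.

```bash
python3 -m creep '[[[0,-0.01,0.003,0.018,0,0,0],[0,-0.024,0.007,0.043,0,0,0],[0,-0.048,0.015,0.087,0,0,0],[0,-0.072,0.022,0.13,0,0,0],[0,-0.096,0.06,0.16,0,0,0],[0,-0.11,0.1,0.17,0,0,0],[0,-0.11,0.13,0.17,0,0,0],[0,-0.11,0.13,0.17,0,0,0],[0,-0.11,0.13,0.17,0,0,0],[0,-0.11,0.13,0.17,0,0,0]]]' 30; python3 look.py 17
python3 - <<'E'
import cv2,numpy as np
a=cv2.imread("pics/side17.png")[160:235,240:325]; b=cv2.imread("pics/top17.png")[160:235,215:300]
f=lambda i:cv2.resize(cv2.convertScaleAbs(i,alpha=1.6,beta=10),None,fx=4.7,fy=4.7,interpolation=cv2.INTER_CUBIC)
cv2.imwrite("pics/h17.png",np.hstack([f(a),f(b)]))
g=lambda t:cv2.imread(f"pics/side{t}.png").astype(float)
for t in("0","12","14","17"):
    I=g(t); ch=(I[...,1]+I[...,2])/2-I[...,0]; out=[]
    for u in range(372,384):
        col=ch[216:232,u]; hi=np.median(ch[226:230,u]); k=np.argmax(col>hi/2); out.append(216+k-1+(hi/2-col[k-1])/(col[k]-col[k-1]))
    e=[]
    for u in range(352,372):
        y=200+np.argmin(I[204:218,u,1]-0*1)+4; e.append(y)
    print(t,np.mean(out).round(2),np.mean(e).round(2))
E
```

```text
time_s: 20.78
ee_pos: [0.349, 0.1911, 0.4998]
eef_rot: [2.698, 0.287, 1.809]
wrist_force: [0.3, -0.0, 0.5]
opening: -0.0
{'time_s': 20.775, 'q': [0.4025, -0.2381, -0.3702, 1.0235, -0.328, 0.0298], 'ee_pos': [0.349, 0.1911, 0.4998], 'eef_rot': [2.6977, 0.2865, 1.8087], 'wrist_force': [0.2688, -0.0083, 0.5247], 'opening': -0.0}
0 223.42 211.45
12 225.13 212.15
14 225.14 212.25
17 225.11 211.7
```

View pics/h17.png

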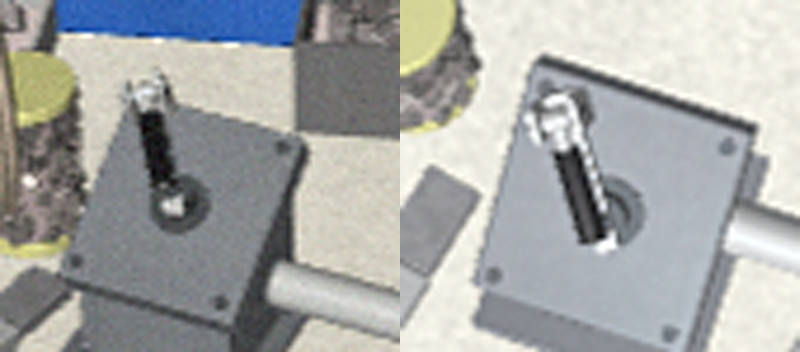

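View pics/side17.png

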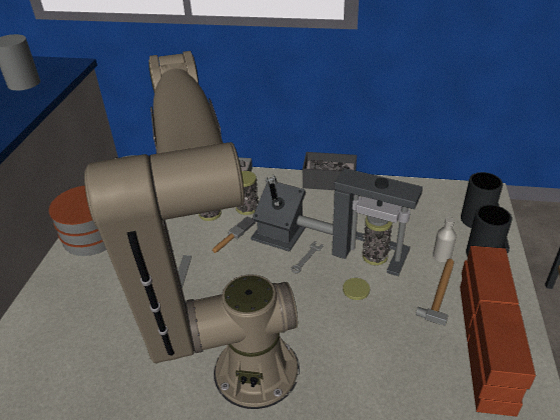

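Run:
```python
from fit2 import *
import cv2
p=f.x.copy()
s_=lambda u,v:(240+u/4.7-.5,160+v/4.7-.5); t_=lambda u,v:(215+(u-399.5)/4.7-.5,160+v/4.7-.5)
obs=dict(side=(s_(163,184),s_(150,113)),top=(t_(594,241),t_(564,150)))
def r(a):
    q=p.copy(); q[3:5]=a; o,Rf,H,Rh,hin,d=model(q); out=[]
    hin=hin+Rf@[-.0015,-.0002,0]
    for c,i in(("side",5),("top",7)):
        for L,uv in zip((.075,.018),obs[c]): out+=list(proj(C[c],hin+d*L)[0]+p[i:i+2]-uv)
    return np.array(out)
s=least_squares(r,[.6,.1]); print(s.x,s.fun.round(2))
g=lambda t:cv2.cvtColor(cv2.imread(f"pics/side{t}.png"),cv2.COLOR_BGR2GRAY)
# bottom dark edge of head over background columns 352..358 (left of pad) and top edge of bright front
A=g("0").astype(np.float32)
for t in("11","12","14","17"):
    B=g(t).astype(np.float32)
    T=cv2.resize(A[199:216,352:395],None,fx=1,fy=8,interpolation=cv2.INTER_CUBIC)
    S=cv2.resize(B[196:226,352:395],None,fx=1,fy=8,interpolation=cv2.INTER_CUBIC)
    m=cv2.matchTemplate(S,T,cv2.TM_CCOEFF_NORMED); k=np.argmax(m[:,0]); print(t,"head shift px",k/8-3,"corr",m[k,0].round(3))
# expected px per mm for head point
a=np.array([.46,-.306,.21]); print("px per mm",(proj(C["side"],a-[0,0,.01])-proj(C["side"],a))[0]/10)
b=np.array([.448,-.31,.165]); print("px per mm pad",(proj(C["side"],b-[0,0,.01])-proj(C["side"],b))[0]/10)
```

```text
[0.60822304 0.09097457] [ 0.41 -0.14 -0.    0.79  0.14  0.86  0.34  0.33]
11 head shift px 3.125 corr 0.833
12 head shift px 4.5 corr 0.778
14 head shift px 4.5 corr 0.78
17 head shift px 4.5 corr 0.778
px per mm [-0.02708019  0.25228926]
px per mm pad [-0.02679085  0.24424559]
```

```bash
python3 -c "
from rig import *
print(finish_job())"
```

```text
the job is handed in; nothing more can be done
None
```

The core is clamped, the handle is folded back flat, and the job was handed in at about 21 s of the 72 s allowed. No verdict was reported.

**Swinging the handle out:** The first swing stopped short. The picture put the fold at about 1.3 rad, so I gripped it again and pulled until the force rose to 17.6 N at the stop.

**Cranking:** I turned the crank about 3.4 rad clockwise. That brought the pad down onto the core, which is the tall one at 160 mm.

**Folding back:** The first fold also stopped short, at about 0.38 rad. I pressed the handle down with the closed fingertips until they met 11.5 N, then withdrew the arm clear of everything.

**Last checks:**

| Check | Result |
|---|---|
| Head travel | 17.8 mm measured in the picture; 17.1 mm from the crank angle |
| Pad travel | about 7 to 8 mm, unchanged while the crank turned the last 1 rad |
| Pad pushed into the head | about 10 mm, ± 1 mm |
| Handle fold | about 0.09 rad in the picture; close to 0 by touch at the stop |
| Pad and head after letting go | did not move in the pictures |
| Wrist force | about zero |

- **Disagreement:** The two fold readings differ by about 0.09 rad, but both are within the 0.2 rad limit.
- **Not measured:** Nothing else on the bench looked disturbed in the last side picture, but I did not measure those positions. The arm hid part of the two spare cores.

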